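Sand arched blanks in the sled of a clamped paddle sander

ROBOT

A 6-joint arm with a two-finger parallel gripper is mounted at the origin on the work surface. World frame = base frame: x ahead of the robot, y to its left, z up, the work surface at z = 0. Lengths are in m, angles in rad, forces in N, time in s.
With the tool pointing down it reaches from about 0.375 to 0.9 m from the base axis. Payload 3.1 kg.
Tool frame: the origin (TCP) lies midway between the tips of the shut fingers; the grasp point (between the pads) lies robot.grip_depth behind it (robot.grip_depth is the distance from the TCP to the grasp point, in m); z points along the fingers, y is the line along which they close (so a half turn about z gives the same grasp; the last joint's range is limited). The gripper opens to 87 mm and grips with 3 to 60 N. Pads are 19 mm wide; open, the fingers measure 117 mm over their backs; the gripper's body (75 mm by 190 mm) begins 51 mm behind the grasp point.
Start: joints at [-1.498, 0.527, 1.433, -0, 1.181, -0.178], TCP at [0.155, -0.605, 0.223] pointing down, gripper open.
Joint ranges: [-3.08, 3.08], [-0.75, 2.2], [0.22, 2.44], [-1.43, 4.57], [0, 2.65], [-2.85, 2.85]. Speed limits (rad/s): [2.79, 2.79, 3.14, 3.14, 3.14, 3.14].

INTERFACE

Orientations are given as a unit quaternion [x, y, z, w].
In Python, from rig import robot gives the robot as it stands.
- The arm moves only by the shell command python3 nudge.py 'ROWS' [OPENING] [FORCE]. ROWS is a JSON list of rows, 1 to 20 of them, each of 4 numbers: dx, dy, dz in m, then a turn about the tool's z in rad; each row shifts and turns the commanded pose from where the row before left it, along the tool's axes as they then stand; what a row does not reach is not made up. A row lasts 1/12 s, in which the tool goes at most 0.0417 m and 0.125 rad, less where a joint would pass 70% of its speed; a pose out of reach is approached as far as the arm can. OPENING is the finger opening in m, set as the command begins (- or left out keeps the last). The fingers move at their own pace and stop on an object; FORCE is the grip in N (left out, the last holds). Time passes only in rows, so rows that do not move let the fingers close. It prints the time, the measured TCP pose, the force, the opening and the grip force at its end.
- robot.get_obs(): the state, without advancing time (a new reading comes with each control period).
- robot.camera(name): name is "scene" or "top"; returns a dict with "img" (400x640x3 uint8, red, green, blue), "fx", "fy", "cx", "cy" (pixels), "xyz" and "attitude" of the camera in the world. Camera axes: x right, y down, z forward; pixel columns grow to the right and rows downward; lengths in m; the calibration is good to about 2 mm. A picture is of the moment at which its call begins. There is no depth.
- robot.hand_in(): hands the job in; it is judged then, once.
The state is a dict: "time": time; "q": joint angles; "joint_velocities": joint speeds; "joint_torque": joint torques, N m; "position": TCP position; "tool_rot": TCP orientation; "ft_force": force on the tool from outside, world axes, zero at the start; "moment": the same for the moment, N m; "grip_width": finger opening in m; "grip_force": force on a finger pad.
Only numpy, scipy, OpenCV 4.12 (cv2) and the standard library are available. Lean on these libraries where they do the work, as an engineer would, in place of code of your own. Each camera call takes 0.05 s, during which the arm holds its last target. There are 200 camera calls.

TASK

Sand the loose arch-shaped wooden blanks that lie on the bench: seat every one of them flat in an arch pocket of the drawn-out sled, push the sled fully home under the sander's disc by its knob, flip the paddle's lock-off lever fully forward (towards the disc), and only then squeeze the paddle right against the sander's body and hold it for two seconds. Let go, flip the lock-off lever fully back before you draw the sled all the way out again, then lay all the blanks flat in the shallow wooden tray, same face up. Do not knock over the paint pots or the glue bottle.

Things in the scene. Friction and masses are not known exactly. Their poses are not given: they have to be found in the camera images.
- stand: sanding station, fixed for the run: a 6 mm plywood jig board with an air angle sander held level in two steel pillow blocks, disc facing down. Origin: on the bench under the middle of the disc; y points from the sander's tail towards and past its head, x away from the robot, z up (the stand may be turned a few degrees).
- disc (a point): centre of the sanding disc's underside: 150 mm across, 36 mm above the bench, 2 mm over a seated blank. Above it the gear head, radius 33 mm, is 108 mm high.
- sled (a joint): travel of the sled along the stand's +y, in m: 0 home, its pockets under the disc; 0.17 fully drawn out to the loading place, where it is free of the disc. Stays where it is left; takes about 2 to 3 N to move; stops at both ends.
- sled_knob (a point): top of the sled's round wooden knob, 18 mm in diameter and 30 mm high (14 to 44 mm above the bench), upright on a tongue at the robot's end of the sled, 112 mm from the middle pocket along the stand's -x.
- pocket1 (a point): nearest the robot: middle of a pocket floor, 14 mm above the bench; x to its round end, y across, z up. The pocket is an arch 44.5 x 32.5 mm, 8 mm deep (1.25 mm play round a blank, which fits only with its round end to +x); its rim is 22 mm above the bench, so a seated blank stands 12 mm proud. Rims 12 mm wide beside it (y), 6 mm between pockets.
- pocket2 (a point): the middle one of the three pockets, 50.5 mm from pocket1: middle of a pocket floor, 14 mm above the bench; x to its round end, y across, z up. The pocket is an arch 44.5 x 32.5 mm, 8 mm deep (1.25 mm play round a blank, which fits only with its round end to +x); its rim is 22 mm above the bench, so a seated blank stands 12 mm proud. Rims 12 mm wide beside it (y), 6 mm between pockets.
- pocket3 (a point): farthest from the robot, 50.5 mm from pocket2: middle of a pocket floor, 14 mm above the bench; x to its round end, y across, z up. The pocket is an arch 44.5 x 32.5 mm, 8 mm deep (1.25 mm play round a blank, which fits only with its round end to +x); its rim is 22 mm above the bench, so a seated blank stands 12 mm proud. Rims 12 mm wide beside it (y), 6 mm between pockets.
- lockoff (a joint): angle of the lock-off lever, rad: 0 back (locked: a catch then stops the paddle), 1.1 fully forward. Stiff by friction (about 2 N at its end), it stays where it is left. Its upright pivot is on the paddle, 115 mm ahead of the paddle's hinge: 55 mm ahead of grip_axis along y and, the paddle released, 42 mm from the body's axis on the robot's side.
- lockoff_tip (a point): near the end of the lock-off lever's thumb tab: a plate 14 mm high, 4 mm thick, standing out from the paddle on the robot's side, 80 mm above the bench; 24 mm from the pivot (the tab ends at 26 mm). At 0 it leans about 23 degrees back to the sander's tail, at 1.1 about 40 degrees forward, and so moves about 25 mm along the stand's +y.
- paddle (a joint): angle of the paddle switch, rad: 0 released, 0.1 squeezed right home against the body. It springs back when let go; needs about 4 to 9 N at point paddle_face.
- paddle_face (a point): where to squeeze, on the paddle's outer face: a steel bar 18 mm high, 4 mm thick, 148 mm long beside the body on the robot's (stand's -x) side, 80 mm above the bench, hinged on an upright pin at its tail end 60 mm behind this point. Across paddle and body (stand's x) it measures 59 mm released, 53 mm squeezed; grip over both from above.
- grip_axis (a point): on the axis of the sander's round body (radius 20 mm, along the stand's y), 80 mm above the bench, level with paddle_face. The two pillow blocks, 76 mm wide and 109 mm high, are 73 to 97 mm behind and 139 to 163 mm ahead of this point.
- tray: shallow wooden tray, fixed for the run, 110 x 190 mm outside (x, y), walls 4 mm thick, rim 8 mm above the bench. Origin: centre of the underside; y along its length.
- tray_floor (a point): centre of the tray's inner floor, 4 mm above the bench.
- blank1: an arch-shaped hardwood blank, about 22 g, two or three alike: 42 mm long (its x), 30 mm wide (y), 20 mm thick. Square foot at x = -21 mm, straight parallel sides from there to x = +6 mm, then a half-round end of radius 15 mm. Origin: centre of the underside; z up. Starts lying flat on the bench; None if absent.
- blank2: an arch-shaped hardwood blank, about 22 g, two or three alike: 42 mm long (its x), 30 mm wide (y), 20 mm thick. Square foot at x = -21 mm, straight parallel sides from there to x = +6 mm, then a half-round end of radius 15 mm. Origin: centre of the underside; z up. Starts lying flat on the bench; None if absent.
- blank3: an arch-shaped hardwood blank, about 22 g, two or three alike: 42 mm long (its x), 30 mm wide (y), 20 mm thick. Square foot at x = -21 mm, straight parallel sides from there to x = +6 mm, then a half-round end of radius 15 mm. Origin: centre of the underside; z up. Starts lying flat on the bench; None if absent.
- pot1: a red paint pot, 54 mm across, 75 mm high, loose; must not be knocked over. Origin: centre of its base, z up.
- pot2: a glass paint pot with a black cap, 54 mm across, 75 mm high, loose; must not be knocked over. Origin: centre of its base, z up.
- glue: a white glue bottle, 48 mm across, 130 mm high, loose; must not be knocked over. Origin: centre of its base, z up.

How it is judged:
By the outcome, as a careful person would: the job done as asked, in the order asked, and still so for the second after the job is handed in, with the robot touching nothing.
Of blank1, blank2, blank3 only 2 to 3 are there at a start; the rules pass over those that are not, and their reading is None.
At some moment in a run one of blank1, blank2, blank3 may be knocked a few centimetres aside while the robot is not near it.
It also fails if it takes over 210 s, if anything falls off the work surface, if the arm or the gripper's body presses on something with over 40 N, if the wrist force passes 120 N, or if a joint passes its speed limit or range.

## Working session

There is one attempt and no reset: what is moved stays moved. The work goes in short steps, Python scripts to look and compute and a shell command to move; the robot and the scene stay as the last step left them, time stands still between calls to the robot, and variables do not carry over. Pictures are saved under pics/ and viewed, at most 14 in all, crops included, and the job is handed in when it is done.

```bash
ls; mkdir -p pics
python3 - <<'E'
from rig import robot
import cv2
o=robot.get_obs();print(o['time'],o['position'],o['tool_rot'],o['grip_width'],robot.grip_depth)
for n in('scene','top'):
    c=robot.camera(n);print(n,c['fx'],c['fy'],c['cx'],c['cy'],c['xyz'],c['attitude'])
    cv2.imwrite(f'pics/{n}0.png',c['img'][:,:,::-1])
E
```

```text
nudge.py
pics
rig.py
0.0 [ 0.15508421 -0.60471767  0.22158638] [ 9.92147784e-01  1.25066562e-01  5.07427043e-05 -1.06207637e-03] 0.08702659379452769 0.0187
scene 379.24659336878466 379.24659336878466 322.1044637614317 196.34320669590846 [1.07539181 0.55933791 1.15517364] [ 0.34633333  0.88527347 -0.28742935 -0.1171686 ]
top 480.35987970150535 480.35987970150535 322.8292657176463 198.3208688892922 [0.28366547 0.02705933 1.33035947] [-0.69615169  0.71053922 -0.07456328  0.07033596]
```
View pics/scene0.png

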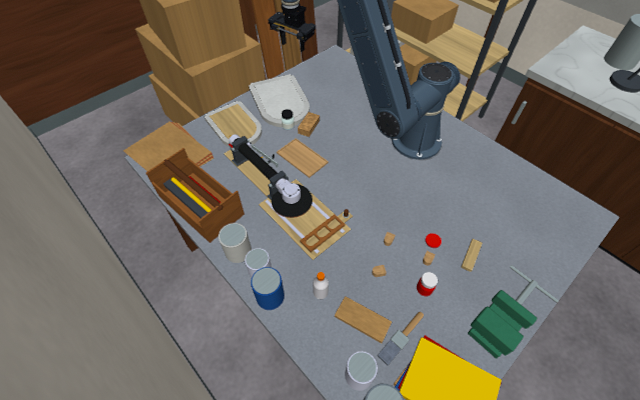

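View pics/top0.png

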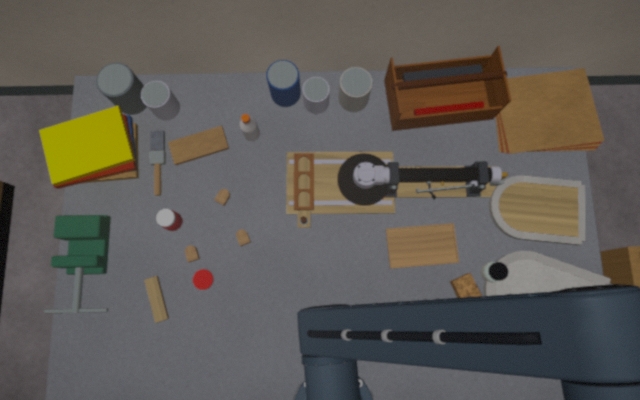

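The top view has world +y to the left and +x up. It shows three blanks near (223,196), (242,237) and (192,254). The sled pockets are at about (303,181), the knob at (303,219), the disc at (363,178), the sander body runs from 390 to 490, and the tray is at (422,245). Next I'll take close crops.

Create h.py:
```python
import numpy as np, cv2
from scipy.spatial.transform import Rotation as R
from rig import robot
class Cam:
    def __init__(s,name):
        c=robot.camera(name); s.img=c['img']; s.K=np.array([[c['fx'],0,c['cx']],[0,c['fy'],c['cy']],[0,0,1]])
        s.p=np.array(c['xyz']); s.R=R.from_quat(c['attitude']).as_matrix()
    def dirs(s,uv):
        uv=np.atleast_2d(np.asarray(uv,float)); return np.c_[uv,np.ones(len(uv))]@np.linalg.inv(s.K).T@s.R.T
    def plane(s,uv,z):
        d=s.dirs(uv); return s.p+d*((z-s.p[2])/d[:,2])[:,None]
    def proj(s,P):
        q=(np.atleast_2d(P)-s.p)@s.R@s.K.T; return q[:,:2]/q[:,2:]
def tri(c1,uv1,c2,uv2):
    A=np.zeros((3,3));b=np.zeros(3)
    for c,uv in((c1,uv1),(c2,uv2)):
        d=c.dirs(uv)[0];d/=np.linalg.norm(d);M=np.eye(3)-np.outer(d,d);A+=M;b+=M@c.p
    x=np.linalg.solve(A,b)
    return x,[np.linalg.norm(c.proj(x)[0]-uv) for c,uv in((c1,uv1),(c2,uv2))]
def crop(c,name,x0,y0,w,h,k):
    cv2.imwrite('pics/'+name,cv2.resize(c.img[y0:y0+h,x0:x0+w,::-1],None,fx=k,fy=k,interpolation=cv2.INTER_CUBIC))
```

Run:
```python
from h import *
t=Cam('top');s=Cam('scene')
a=cv2.resize(t.img[140:280,280:480,::-1],None,fx=4,fy=4,interpolation=cv2.INTER_CUBIC)
cv2.imwrite('pics/a.png',a)
b=cv2.resize(t.img[180:270,180:260,::-1],None,fx=5,fy=5,interpolation=cv2.INTER_CUBIC)
c=cv2.resize(s.img[220:290,365:445,::-1],None,fx=5,fy=5,interpolation=cv2.INTER_CUBIC)
b2=np.zeros((450,800,3),np.uint8);b2[:450,:400]=b[:, :400];b2[:350,400:800]=c
cv2.imwrite('pics/b.png',b2)
crop(s,'c.png',220,120,150,140,4)
```

```text
(no output)
```

View pics/a.png

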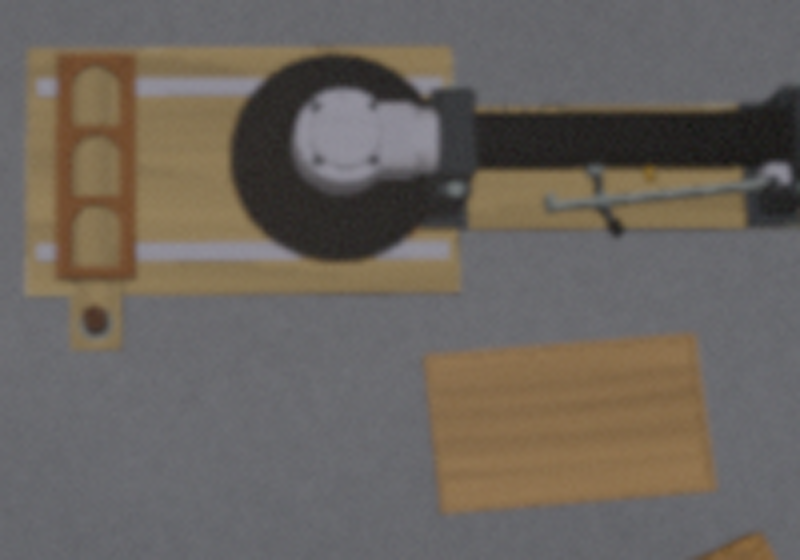

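View pics/b.png

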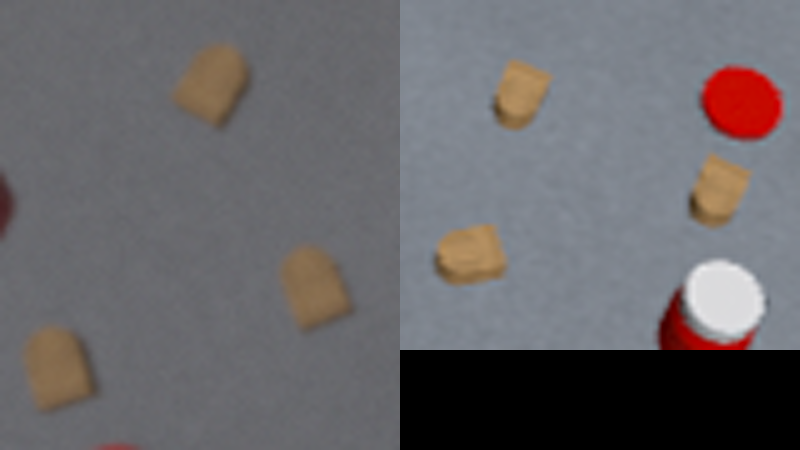

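View pics/c.png

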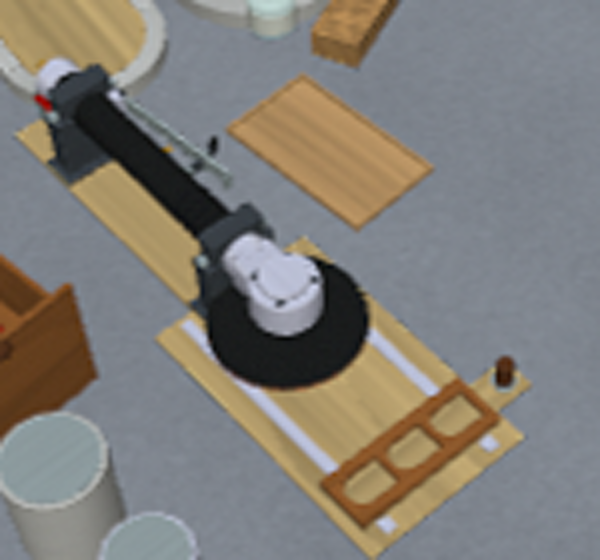

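The crops show arch blanks whose straight sides and round ends are clear. The sled is at the left end with its arches towards +x. The paddle bar and the dark thumb tab are near crop (608,215), which is top (432,194). Now I'll measure.

```bash
cat >> h.py <<'E'
def blobs(c,roi,lo,hi,amin=60,amax=4000):
    x0,y0,w,h=roi; hsv=cv2.cvtColor(c.img[y0:y0+h,x0:x0+w],cv2.COLOR_RGB2HSV)
    m=cv2.inRange(hsv,np.array(lo),np.array(hi)); n,l,st,ce=cv2.connectedComponentsWithStats(m)
    return [(ce[i]+[x0,y0],st[i][4],np.argwhere(l==i)[:,::-1]+[x0,y0]) for i in range(1,n) if amin<st[i][4]<amax]
def arch(c,px,z=.010):
    P=c.plane(px,z)[:,:2]; m=P.mean(0); D=P-m; w,v=np.linalg.eigh(D.T@D); a=v[:,1]
    if ((D@a)**3).mean()>0: a=-a     # foot end is nearer the centroid... sign fixed below by width
    u=D@a; wd=np.abs(D@np.array([-a[1],a[0]]))
    k=.6*u.max(); f=wd[u>k].mean()>wd[u<-.6*-u.min()].mean() if 0 else wd[u>.010].max()>wd[u<-.010].max()
    if f: a=-a
    return m+a*.0015,np.degrees(np.arctan2(a[1],a[0]))
E
python3 - <<'E'
from h import *
t=Cam('top');s=Cam('scene')
for c,px in((t,[(215,190),(242,240),(192,255),(303,165),(303,219)]),(s,[(379,270),(389,239),(323,233)])):
    print([cv2.cvtColor(c.img[y:y+1,x:x+1],cv2.COLOR_RGB2HSV)[0,0].tolist() for x,y in px], cv2.cvtColor(c.img[250:251,260:261] ,cv2.COLOR_RGB2HSV)[0,0])
B=blobs(t,(175,180,85,90),(5,70,60),(25,255,255)); S=blobs(s,(365,225,78,62),(8,70,60),(25,255,255))
for b in B: print('top',b[0],b[1],*arch(t,b[2]), [ (b2[0].round(1).tolist(),tri(t,b[0],s,b2[0])) for b2 in S if np.linalg.norm(tri(t,b[0],s,b2[0])[1])<3])
print([(b[0],b[1]) for b in S])
# sled brown
for c,roi in((t,(285,145,40,90)),(s,(295,205,60,60))):
    for b in blobs(c,roi,(0,110,50),(14,255,255),15): 
        print('sled',b[0],b[1]); 
        if b[1]>200:
            r=cv2.minAreaRect(b[2].astype(np.float32)); P=c.plane(cv2.boxPoints(r),.022); print(P.round(4).tolist())
            e=P[1]-P[0],P[2]-P[1]; print([ (np.linalg.norm(x),np.degrees(np.arctan2(x[1],x[0]))) for x in e],P.mean(0))
E
```

```text
[[125, 14, 111], [17, 109, 136], [16, 103, 134], [19, 97, 132], [9, 115, 80]] [114  12 108]
[[17, 118, 175], [17, 118, 173], [21, 104, 172]] [ 95  28 156]
top [222.22147651 196.33557047] 149 [0.57122723 0.29791815] -24.3296605667756 [([378.8, 270.7], (array([0.5688711 , 0.29891333, 0.01211791]), [np.float64(0.34643281856814184), np.float64(0.29742919567228293)]))]
top [242.3630137  237.06849315] 146 [0.45515203 0.24107554] 22.061453487148153 [([388.6, 238.5], (array([0.45325998, 0.24082339, 0.01122668]), [np.float64(0.22350305691521188), np.float64(0.1782478567514541)]))]
top [191.17283951 253.35185185] 162 [0.41317657 0.38058636] 21.917154487860035 [([428.1, 257.8], (array([0.41148421, 0.37996044, 0.01127078]), [np.float64(0.11940250312868503), np.float64(0.09768295198085489)]))]
[(array([388.57692308, 238.53846154]), np.int32(104)), (array([428.13274336, 257.83185841]), np.int32(113)), (array([378.76153846, 270.73846154]), np.int32(130))]
sled [303.16949153 180.80508475] 472
[[0.6889, 0.0954, 0.022], [0.6879, 0.0415, 0.022], [0.5263, 0.0442, 0.022], [0.5274, 0.0968, 0.022]]
[(np.float64(0.05390373142862277), np.float64(-91.1264901016107)), (np.float64(0.16157382895166036), np.float64(179.04423455021114))] [0.60764056 0.06944251 0.022     ]
sled [345.66666667 212.23809524] 21
sled [321.91394659 232.74777448] 337
[[0.6853, 0.0431, 0.022], [0.5202, 0.0437, 0.022], [0.5312, 0.1019, 0.022], [0.6923, 0.0985, 0.022]]
[(np.float64(0.16505628990622778), np.float64(179.78277496910667)), (np.float64(0.059133964703914674), np.float64(79.32697764438072))] [0.60724026 0.07179596 0.022     ]
```

```bash
cat > m.py <<'E'
from h import *
U=8
def up(c,roi):
    x,y,w,h=roi; return cv2.resize(c.img[y:y+h,x:x+w],None,fx=U,fy=U,interpolation=cv2.INTER_CUBIC).astype(float)
def cont(c,roi,m,amin,amax):
    cs,_=cv2.findContours(m.astype(np.uint8),cv2.RETR_CCOMP,cv2.CHAIN_APPROX_NONE); out=[]
    for k in cs:
        a=cv2.contourArea(k)/U/U
        if amin<a<amax:
            M=cv2.moments(k); f=lambda p:(np.asarray(p,float)+.5)/U-.5+roi[:2]
            out.append((f([M['m10']/M['m00'],M['m01']/M['m00']]),a,f(k[:,0])))
    return out
def wood(c,roi,amin=80,amax=260):      # wood on grey: red minus blue, half level
    i=up(c,roi); d=cv2.GaussianBlur(i[...,0]-i[...,2],(0,0),3); return cont(c,roi,d>.5*np.percentile(d,99.5)+.5*np.median(d),amin,amax)
def axis(c,k,z=.010):
    P=c.plane(k,z)[:,:2]; th=np.radians(np.arange(0,180,.5)); N=np.c_[np.cos(th),np.sin(th)]
    pr=P@N.T; w=pr.max(0)-pr.min(0); i=w.argmin(); a=np.array([-N[i,1],N[i,0]])   # least width lies across the straight sides
    q=P-P.mean(0); u=q@a; v=q@N[i]; g=lambda s:np.ptp(v[s])
    if g(u>np.percentile(u,88))>g(u<np.percentile(u,12)): a=-a
    return np.degrees(np.arctan2(a[1],a[0])),w.min(),np.ptp(u)
def blanks(t,s,rt,rs):
    S=wood(s,rs); 
    for b in wood(t,rt):
        for e in S:
            X,r=tri(t,b[0],s,e[0])
            if max(r)<1.5:
                A,B=axis(t,b[2]),axis(s,e[2]); th=np.radians((A[0]+B[0])/2)
                o=t.plane(b[0],.010)[0,:2]; o2=s.plane(e[0],.010)[0,:2]; d=.0015*np.array([np.cos(th),np.sin(th)])
                print('blank z%.4f top'%X[2],(o+d).round(4),'scene',(o2+d).round(4),'axis',np.round(A,3),np.round(B,3))
E
python3 - <<'E'
from m import *
t=Cam('top');s=Cam('scene')
blanks(t,s,(175,180,85,90),(365,225,72,60))
for c,roi,z in((t,(290,148,30,64),.018),(s,(300,212,47,42),.018)):
    i=up(c,roi); v=cv2.GaussianBlur(i[...,1],(0,0),2)  # green: pale floor against brown rim
    lo,hi=np.percentile(v,[10,85]); print(lo,hi)
    for b in cont(c,roi,v>(lo+hi)/2,25,200): print('pocket',b[0].round(2),b[1].round(0),c.plane(b[0],z)[0].round(4))
for c,roi in((t,(296,211,15,18)),(s,(340,205,15,15))):
    i=up(c,roi).sum(2); v=cv2.GaussianBlur(i,(0,0),2); 
    for b in cont(c,roi,v<(v.min()+np.median(v))/2,5,120): print('knob',b[0].round(2),b[1],c.plane(b[0],.03)[0].round(4))
# tray
for c,roi in((t,(380,217,84,56)),(s,(270,132,65,50))):
    for b in wood(c,roi,500,5000):
        r=cv2.minAreaRect(b[2].astype(np.float32)); P=c.plane(cv2.boxPoints(r),.008); e=P[1]-P[0],P[2]-P[1]
        print('tray',P.mean(0).round(4),[(np.linalg.norm(x).round(4),np.degrees(np.arctan2(x[1],x[0])).round(1)) for x in e],P.round(3)[:,:2].tolist())
E
```

```text
blank z0.0959 top [0.4135 0.3814] scene [0.3483 0.3457] axis [18.     0.032  0.044] [37.     0.039  0.056]
76.94729654773406 119.08660883472116Traceback (most recent call last):
  File "<stdin>", line 7, in <module>
AttributeError: 'float' object has no attribute 'round'
```

```bash
sed -i 's/i\[...,0\]-i\[...,2\]/i[...,1]-i[...,2]/; s/\.5\*np.percentile(d,99.5)+\.5\*np.median(d)/.5*np.percentile(d,97.5)+.5*np.median(d)/' m.py
cat > meas.py <<'E'
from m import *
import sys
def pockets(t,s):
    L=[]
    for c,roi,z in((t,(290,148,30,64),.018),(s,(300,212,47,42),.018)):
        i=up(c,roi); v=cv2.GaussianBlur(i[...,1],(0,0),2); lo,hi=np.percentile(v,[10,85])
        l=[b for b in cont(c,roi,v>(lo+hi)/2,25,200)]; L.append(l)
        for b in l: print('pocket',b[0].round(2),round(b[1]),c.plane(b[0],z)[0].round(4))
    for b in L[0]:
        for e in L[1]:
            X,r=tri(t,b[0],s,e[0])
            if max(r)<1.5: print('tri',X.round(4),np.round(r,2))
def knob(t,s):
    for c,roi in((t,(296,211,15,18)),(s,(340,205,15,15))):
        i=up(c,roi).sum(2); v=cv2.GaussianBlur(i,(0,0),2)
        for b in cont(c,roi,v<(v.min()+np.median(v))/2,5,120): print('knob',b[0].round(2),b[1],c.plane(b[0],.03)[0].round(4))
E
python3 - <<'E'
from meas import *
t=Cam('top');s=Cam('scene')
blanks(t,s,(175,180,85,90),(365,225,72,60)); pockets(t,s); knob(t,s)
for c,roi in((t,(380,217,84,56)),(s,(270,132,65,50))):
    for b in wood(c,roi,500,5000):
        r=cv2.minAreaRect(b[2].astype(np.float32)); P=c.plane(cv2.boxPoints(r),.008); e=P[1]-P[0],P[2]-P[1]
        print('tray',b[0],P.mean(0).round(4),[(np.linalg.norm(x).round(4),np.degrees(np.arctan2(x[1],x[0])).round(1)) for x in e],P.round(3)[:,:2].tolist())
E
```

```text
blank z0.0126 top [0.4137 0.3813] scene [0.4117 0.3805] axis [19.     0.032  0.043] [18.5    0.03   0.053]
blank z0.0127 top [0.4555 0.2415] scene [0.4531 0.2411] axis [22.5    0.031  0.044] [23.     0.031  0.054]
blank z0.0130 top [0.5714 0.2982] scene [0.5685 0.2982] axis [-29.      0.033   0.043] [-29.5     0.038   0.045]
pocket [303.64 199.07] 146 [0.5558 0.0699 0.018 ]
pocket [303.75 181.65] 144 [0.6058 0.0689 0.018 ]
pocket [303.58 164.23] 139 [0.6565 0.0687 0.018 ]
pocket [311.66 240.63] 75 [0.6568 0.0701 0.018 ]
pocket [322.55 232.12] 72 [0.6064 0.0707 0.018 ]
pocket [333.21 223.92] 69 [0.5559 0.0716 0.018 ]
tri [0.5556 0.0704 0.0167] [0.24 0.19]
tri [0.6059 0.0694 0.0161] [0.19 0.15]
tri [0.6566 0.0692 0.0167] [0.17 0.14]
knob [303.42 219.66] 30.84375 [0.4957 0.0708 0.03  ]
knob [345.65 212.56] 26.2421875 [0.4957 0.0724 0.03  ]
tray [424.3429131  257.00533649] [ 0.39   -0.2557  0.008 ] [(np.float64(0.1818), np.float64(-86.5)), (np.float64(0.0395), np.float64(-179.7))] [[0.404, -0.165], [0.415, -0.346], [0.376, -0.346], [0.365, -0.166]]
tray [302.04451752 157.18580463] [ 0.4215 -0.2531  0.008 ] [(np.float64(0.125), np.float64(-158.7)), (np.float64(0.2256), np.float64(92.0))] [[0.485, -0.34], [0.369, -0.386], [0.361, -0.16], [0.471, -0.126]]
```

```bash
cat > plan.py <<'E'
# python3 plan.py x y z phi_deg : shift in tool axes as they stand now, then turn
import sys; from h import *
x,y,z,ph=map(float,sys.argv[1:5]); o=robot.get_obs(); M=R.from_quat(o['tool_rot']).as_matrix()
f=np.degrees(np.arctan2(M[1,0],M[0,0])); d=M.T@(np.array([x,y,z])-o['position']); tn=(f-ph+180)%360-180
print('phi %.2f'%f,'tilt %.2f'%np.degrees(np.arccos(-M[2,2])),'shift',d.round(4),'turn',np.radians(tn).round(4),'q6 %.2f'%o['q'][5],'F',o['ft_force'].round(1))
E
python3 nudge.py '[[0.03,0,0,0.125],[0.04,0,0,0.125],[0.04,0,0,0],[0.04,0,0,0],[0.04,0,0,0],[0.04,0,0,0],[0.04,0,0,0],[0.04,-0.01,0,0],[0.03,-0.03,0,0],[0,-0.04,0,0],[0,-0.04,0,0],[0,-0.04,0,0],[0,-0.04,0,0],[0,-0.04,0,0],[0,-0.04,0,0],[0,-0.04,0,0],[0,-0.04,0,0],[0,-0.04,0,0],[0,-0.04,0,0],[0,-0.04,0,0]]' 0.06
python3 plan.py .4127 .3809 .1 18.7
python3 - <<'E'
from h import *
t=Cam('top');s=Cam('scene')
P=t.plane(np.array([[427,355],[695,335],[715,488],[443,513]])/4+[280,140],.008);print(P.round(3)[:,:2].tolist(),P.mean(0))
E
```

```text
time: 2.17
position: [0.4894, -0.1106, 0.2229]
tool_rot: [1.0, 0.002, 0.0, 0.0]
ft_force: [0.3, -0.1, 0.6]
grip_width: 0.0599
grip_force: 0.0
phi 0.25 tilt 0.04 shift [-0.0747 -0.4919  0.1227] turn -0.322 q6 1.12 F [ 0.3 -0.1  0.6]
[[0.469, -0.159], [0.479, -0.347], [0.373, -0.352], [0.36, -0.165]] [ 0.42045456 -0.25591658  0.008     ]
```

```bash
python3 nudge.py '[[0,-0.041,0,0],[0,-0.041,0,0],[0,-0.041,0,0],[0,-0.041,0,0],[0,-0.041,0,0],[0,-0.041,0,0],[0,-0.041,0,0],[0,-0.041,0,0],[0,-0.041,0.01,0],[-0.02,-0.034,0.01,0],[-0.025,-0.03,0.02,0],[-0.02,-0.03,0.03,0],[-0.01,-0.028,0.03,0],[0,0,0.023,-0.125],[0,0,0,-0.125],[0,0,0,-0.072],[0,0,0,0],[0,0,0,0]]' 0.06
python3 plan.py .4127 .3809 .011 18.7
```

```text
time: 3.77
position: [0.4168, 0.3724, 0.1044]
tool_rot: [0.987, 0.162, 0.0, -0.0]
ft_force: [-0.6, 0.3, -0.3]
grip_width: 0.0604
grip_force: 0.0
phi 18.59 tilt 0.04 shift [-0.0012 -0.0093  0.0934] turn -0.0019 q6 1.78 F [-0.6  0.3 -0.3]
```

```bash
python3 nudge.py '[[-0.005,-0.009,0.03,0],[0,0,0.03,0],[0,0,0.02,0],[0,0,0.0134,0],[0,0,0,0],[0,0,0,0]]' 0.06
python3 plan.py .4089 .3796 .011 18.7
python3 nudge.py '[[0,0,0,0],[0,0,0,0],[0,0,0,0],[0,0,0,0],[0,0,0,0],[0,0,0,0],[0,0,0,0],[0,0,0,0]]' 0.02 15
```

```text
time: 4.27
position: [0.4087, 0.3791, 0.0109]
tool_rot: [0.987, 0.162, -0.0, 0.0]
ft_force: [0.1, 0.9, 0.9]
grip_width: 0.0601
grip_force: 0.0
phi 18.63 tilt 0.03 shift [ 0.0003 -0.0004 -0.0001] turn -0.0013 q6 1.79 F [0.1 0.9 0.9]
time: 4.93
position: [0.4085, 0.3796, 0.0116]
tool_rot: [0.987, 0.163, 0.0, -0.0]
ft_force: [-0.5, -0.7, 4.3]
grip_width: 0.0297
grip_force: 15.0
```

```bash
python3 nudge.py '[[0,0,-0.03,0],[0,0,-0.04,0],[0,0,-0.03,0.125],[0,0,0,0.125],[0,0,0,0.091],[0,0,0,0],[0,0,0,0]]'
python3 plan.py .6539 .0689 .035 -0.9
```

```text
time: 5.52
position: [0.4079, 0.3792, 0.1108]
tool_rot: [1.0, -0.006, -0.0, 0.0]
ft_force: [0.6, 0.0, -0.0]
grip_width: 0.03
grip_force: 15.0
phi -0.67 tilt 0.04 shift [0.2496 0.3074 0.0758] turn 0.0041 q6 2.13 F [ 0.6  0.  -0. ]
```

```bash
python3 nudge.py '[[0.025,0.031,0,0.004],[0.025,0.031,0,0],[0.025,0.031,0,0],[0.025,0.031,0,0],[0.025,0.031,0,0],[0.025,0.031,0,0],[0.025,0.031,0,0],[0.025,0.031,0,0],[0.025,0.031,0.01,0],[0.0246,0.0284,0.03,0],[0,0,0.03,0],[0,0,0,0],[0,0,0,0]]'
python3 plan.py .6539 .0689 .035 -0.9
```

```text
time: 6.6
position: [0.6465, 0.0712, 0.0421]
tool_rot: [1.0, -0.009, -0.004, -0.0]
ft_force: [-0.2, -0.2, -0.3]
grip_width: 0.0297
grip_force: 15.0
phi -1.02 tilt 0.43 shift [0.0075 0.0022 0.007 ] turn -0.002 q6 1.53 F [-0.2 -0.2 -0.3]
```

```bash
python3 nudge.py '[[0.0075,0.0022,0.003,-0.002],[0,0,0.003,0],[0,0,0,0],[0,0,0,0],[0,0,0,0]]'
python3 plan.py .6539 .0689 .035 -0.9
```

```text
time: 7.02
position: [0.6569, 0.0698, 0.0401]
tool_rot: [1.0, -0.007, 0.001, 0.0]
ft_force: [-0.4, 0.1, 0.0]
grip_width: 0.0298
grip_force: 15.0
phi -0.86 tilt 0.08 shift [-0.003   0.0009  0.0051] turn 0.0007 q6 1.52 F [-0.4  0.1  0. ]
```

```bash
python3 nudge.py '[[-0.003,0.0009,0.003,0],[0,0,0,0],[0,0,0,0],[0,0,0,0]]'
python3 plan.py .6539 .0689 .035 -0.9
```

```text
time: 7.35
position: [0.6535, 0.0683, 0.0361]
tool_rot: [1.0, -0.008, -0.0, -0.0]
ft_force: [-0.6, 0.7, -0.0]
grip_width: 0.0298
grip_force: 15.0
phi -0.92 tilt 0.00 shift [ 0.0004 -0.0006  0.0011] turn -0.0003 q6 1.52 F [-0.6  0.7 -0. ]
```

Now I'll press down gently and watch the force.

```bash
python3 nudge.py '[[0.0004,-0.0006,0.002,0],[0,0,0.002,0],[0,0,0.001,0],[0,0,0.001,0],[0,0,0,0],[0,0,0,0]]'
python3 plan.py .6539 .0689 .0256 -0.9
```

```text
time: 7.85
position: [0.654, 0.0689, 0.0299]
tool_rot: [1.0, -0.008, -0.0, 0.0]
ft_force: [0.1, -0.4, -1.3]
grip_width: 0.0303
grip_force: 15.0
phi -0.92 tilt 0.02 shift [-0.0001  0.      0.0043] turn -0.0004 q6 1.52 F [ 0.1 -0.4 -1.3]
```

```bash
python3 nudge.py '[[0,0,0.002,0],[0,0,0.002,0],[0,0,0.001,0],[0,0,0,0],[0,0,0,0]]'
python3 plan.py .6539 .0689 .0256 -0.9
```

```text
time: 8.27
position: [0.6541, 0.0689, 0.0256]
tool_rot: [1.0, -0.008, 0.0, 0.0]
ft_force: [-0.9, -0.4, 4.3]
grip_width: 0.03
grip_force: 15.0
phi -0.92 tilt 0.01 shift [-0.0002  0.     -0.    ] turn -0.0004 q6 1.52 F [-0.9 -0.4  4.3]
```

```bash
python3 nudge.py '[[0,0,0,0],[0,0,0,0],[0,0,0,0],[0,0,-0.02,0],[0,0,-0.04,0],[0,0,-0.04,0],[-0.03,-0.03,0,0],[-0.03,-0.03,0,0],[-0.03,-0.03,0,0],[-0.03,-0.03,0,0],[-0.03,-0.03,0,0],[0,0,0,0],[0,0,0,0]]' 0.06
python3 - <<'E'
from meas import *
t=Cam('top');s=Cam('scene')
blanks(t,s,(175,180,85,90),(365,225,72,60))
a=cv2.resize(t.img[140:240,270:370,::-1],None,fx=4,fy=4,interpolation=cv2.INTER_CUBIC)
b=cv2.resize(s.img[190:290,280:380,::-1],None,fx=4,fy=4,interpolation=cv2.INTER_CUBIC)
cv2.imwrite('pics/d.png',np.hstack([a,b]))
E
python3 plan.py .4504 .2397 .1 22.7
```

```text
time: 9.35
position: [0.507, 0.2202, 0.1249]
tool_rot: [1.0, -0.006, -0.001, 0.0]
ft_force: [1.2, 0.2, 0.2]
grip_width: 0.0597
grip_force: 0.0
blank z-0.2199 top [0.4348 0.2183] scene [0.5676 0.2975] axis [-1.185e+02  4.300e-02  6.200e-02] [-30.      0.038   0.045]
blank z-0.0250 top [0.4334 0.2187] scene [0.4526 0.2392] axis [-1.185e+02  4.300e-02  6.200e-02] [-1.49e+02  3.00e-02  6.50e-02]
phi -0.89 tilt 0.09 shift [-0.0601 -0.0201  0.0251] turn -0.4118 q6 1.79 F [-0.2 -0.3  1.1]
```

View pics/d.png

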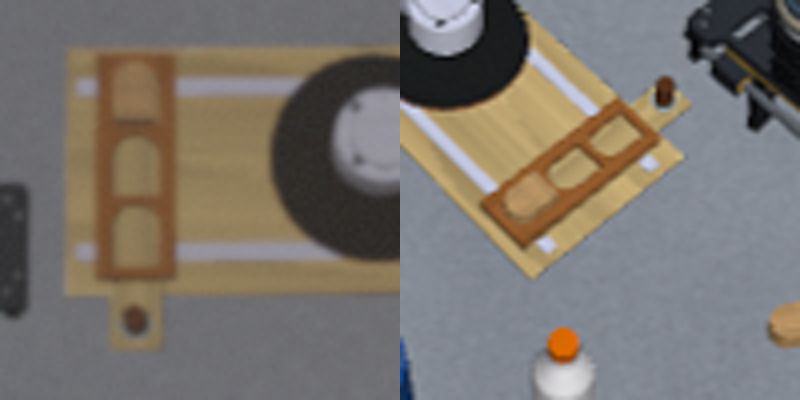

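The first blank is seated in pocket3 (crop (135,90)). Next is blank C, which the scene camera shows hasn't moved.

```bash
python3 nudge.py '[[0.02,-0.027,0.01,0.125],[0.02,-0.027,0.01,0.125],[0.02,-0.027,0.01,0.125],[0,0,0,0.115],[0,0,0,0],[0,0,0,0],[0,0,0,0],[0,0,0,0]]' 0.06
python3 plan.py .5665 .3001 .011 -29
```

```text
time: 10.12
position: [0.5794, 0.2888, 0.0953]
tool_rot: [0.968, -0.25, -0.0, 0.0]
ft_force: [-0.6, -0.2, 1.1]
grip_width: 0.0602
grip_force: 0.0
phi -28.98 tilt 0.02 shift [-0.0167 -0.0036  0.0843] turn 0.0003 q6 2.37 F [-0.6 -0.2  1.1]
```

```bash
python3 nudge.py '[[-0.0167,-0.0036,0.02,0],[0,0,0.03,0],[0,0,0.02,0],[0,0,0.0143,0],[0,0,0,0],[0,0,0,0],[0,0,0,0]]' 0.06
python3 plan.py .5665 .3001 .011 -29
python3 nudge.py '[[0,0,0,0],[0,0,0,0],[0,0,0,0],[0,0,0,0],[0,0,0,0],[0,0,0,0],[0,0,0,0],[0,0,0,0]]' 0.02 15
python3 nudge.py '[[0,0,-0.03,0],[0,0,-0.04,0],[0,0,-0.03,-0.125],[0,0,0,-0.125],[0,0,0,-0.125],[0,0,0,-0.115],[0,0,0,0],[0,0,0,0],[0,0,0,0]]'
python3 plan.py .6034 .0697 .036 -0.9
```

```text
time: 10.7
position: [0.5678, 0.3013, 0.012]
tool_rot: [0.968, -0.25, 0.001, -0.001]
ft_force: [0.3, 0.7, -0.2]
grip_width: 0.0601
grip_force: 0.0
phi -29.00 tilt 0.14 shift [-0.0006  0.0017  0.001 ] turn 0.0 q6 2.39 F [ 0.3  0.7 -0.2]
time: 11.37
position: [0.5667, 0.3012, 0.011]
tool_rot: [0.968, -0.25, 0.0, -0.0]
ft_force: [-1.6, 0.4, 2.3]
grip_width: 0.0299
grip_force: 15.0
time: 12.12
position: [0.5665, 0.3011, 0.1104]
tool_rot: [1.0, -0.009, -0.0, 0.0]
ft_force: [0.0, 0.9, -0.2]
grip_width: 0.0302
grip_force: 15.0
phi -1.06 tilt 0.03 shift [0.0412 0.2307 0.0744] turn -0.0029 q6 1.90 F [ 0.   0.9 -0.2]
```

```bash
python3 nudge.py '[[0.005,0.03,0,-0.003],[0.005,0.03,0,0],[0.005,0.03,0,0],[0.005,0.03,0,0],[0.005,0.03,0,0],[0.005,0.03,0,0],[0.005,0.03,0.01,0],[0.0062,0.0207,0.02,0],[0,0,0.02,0],[0,0,0.0194,0],[0,0,0,0],[0,0,0,0],[0,0,0,0],[0,0,0,0],[0,0,0,0]]'
python3 plan.py .6034 .0697 .036 -0.9
```

```text
time: 13.37
position: [0.6057, 0.0704, 0.0427]
tool_rot: [1.0, -0.006, 0.001, 0.0]
ft_force: [0.3, -0.0, -0.0]
grip_width: 0.0302
grip_force: 15.0
phi -0.72 tilt 0.15 shift [-0.0023  0.0007  0.0067] turn 0.0031 q6 1.52 F [ 0.3 -0.  -0. ]
```

```bash
python3 nudge.py '[[0,0,0,0],[0,0,0,0],[0,0,0,0]]'
python3 plan.py .6034 .0697 .036 -0.9
```

```text
time: 13.62
position: [0.605, 0.0701, 0.0419]
tool_rot: [1.0, -0.006, 0.0, 0.0]
ft_force: [-0.3, -0.3, -0.5]
grip_width: 0.03
grip_force: 15.0
phi -0.74 tilt 0.05 shift [-0.0016  0.0004  0.0059] turn 0.0028 q6 1.52 F [-0.3 -0.3 -0.5]
```

```bash
python3 nudge.py '[[-0.0016,0.0004,0.003,0.003],[0,0,0.003,0],[0,0,0,0],[0,0,0,0],[0,0,0,0],[0,0,0,0]]'
python3 plan.py .6034 .0697 .036 -0.9
```

```text
time: 14.12
position: [0.6032, 0.0696, 0.0353]
tool_rot: [1.0, -0.008, -0.0, -0.0]
ft_force: [-0.4, 0.1, 0.1]
grip_width: 0.0297
grip_force: 15.0
phi -0.93 tilt 0.00 shift [ 0.0002 -0.0001 -0.0007] turn -0.0005 q6 1.52 F [-0.4  0.1  0.1]
```

```bash
python3 nudge.py '[[0,0,0.002,0],[0,0,0.002,0],[0,0,0.002,0],[0,0,0,0],[0,0,0,0],[0,0,0,0]]'
python3 plan.py .6034 .0697 .025 -0.9
```

```text
time: 14.62
position: [0.6032, 0.0696, 0.0293]
tool_rot: [1.0, -0.008, -0.0, -0.0]
ft_force: [-0.1, -0.6, 0.2]
grip_width: 0.0298
grip_force: 15.0
phi -0.92 tilt 0.00 shift [ 0.0002 -0.0001  0.0043] turn -0.0004 q6 1.52 F [-0.1 -0.6  0.2]
```

```bash
python3 nudge.py '[[0,0,0.002,0],[0,0,0.0022,0],[0,0,0,0],[0,0,0,0],[0,0,0,0]]'
python3 nudge.py '[[0,0,0,0],[0,0,0,0],[0,0,0,0],[0,0,-0.02,0],[0,0,-0.04,0],[0,0,-0.03,0],[0,0,0,0]]' 0.06
python3 - <<'E'
from meas import *
t=Cam('top');s=Cam('scene')
blanks(t,s,(175,180,85,90),(365,225,72,60))
a=cv2.resize(t.img[130:280,170:370,::-1],None,fx=2.5,fy=2.5,interpolation=cv2.INTER_CUBIC)
b=cv2.resize(s.img[190:340,280:400,::-1],None,fx=2.5,fy=2.5,interpolation=cv2.INTER_CUBIC)
cv2.imwrite('pics/e.png',np.hstack([a,b]))
E
python3 plan.py .4504 .2397 .1 22.7
```

```text
time: 15.03
position: [0.603, 0.0696, 0.025]
tool_rot: [1.0, -0.008, -0.0, 0.0]
ft_force: [-0.8, -0.1, -0.4]
grip_width: 0.0292
grip_force: 15.0
time: 15.62
position: [0.6078, 0.0694, 0.1214]
tool_rot: [1.0, -0.008, 0.006, 0.0]
ft_force: [0.1, 0.4, -1.3]
grip_width: 0.0588
grip_force: 0.0
phi -0.92 tilt 0.21 shift [-0.1566 -0.1677  0.0162] turn -0.4122 q6 1.52 F [-0.2  0.5  0.6]
```

View pics/e.png

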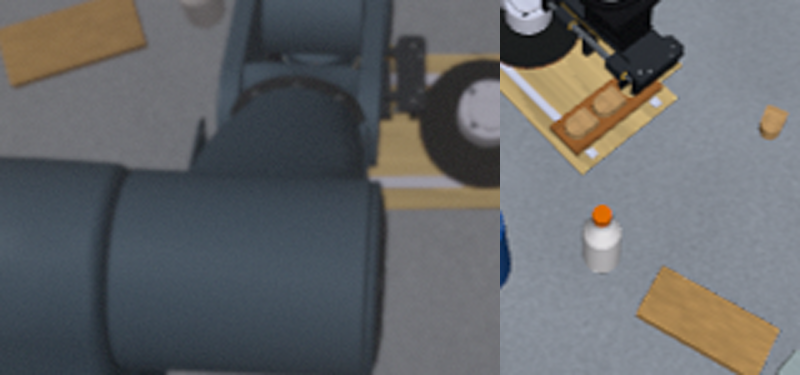

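Two blanks are seated. B still shows in the scene view (crop (772,122)), so I'll check its position there.

Run:
```python
from meas import *
s=Cam('scene')
for b in wood(s,(375,225,50,40),50,200): print(b[0],b[1],s.plane(b[0],.010)[0],axis(s,b[2]))
```

```text
[388.56132755 238.38138919] 101.6171875 [0.45180832 0.24052787 0.01      ] (np.float64(23.499999999999996), np.float64(0.0311908672685117), np.float64(0.053587823384657694))
```

```bash
python3 nudge.py '[[-0.031,-0.034,0,-0.125],[-0.04,-0.03,0,-0.125],[-0.04,-0.015,0,-0.125],[-0.02,0,0.01,-0.037],[0,0,0,0],[0,0,0,0],[0,0,0,0],[0,0,0,0]]' 0.06
python3 plan.py .4506 .2398 .011 22.7
```

```text
time: 16.43
position: [0.4816, 0.12, 0.1049]
tool_rot: [0.981, 0.196, 0.001, 0.0]
ft_force: [-1.0, -0.4, -0.1]
grip_width: 0.0598
grip_force: 0.0
phi 22.63 tilt 0.10 shift [ 0.0173 -0.1226  0.0939] turn -0.0012 q6 1.19 F [-1.  -0.4 -0.1]
```

```bash
python3 nudge.py '[[0.006,-0.04,0,0],[0.006,-0.04,0.01,0],[0.0053,-0.0426,0.02,0],[0,0,0,0],[0,0,0,0],[0,0,0,0],[0,0,0,0]]' 0.06
python3 plan.py .4506 .2398 .011 22.7
```

```text
time: 17.02
position: [0.4512, 0.2343, 0.0778]
tool_rot: [0.981, 0.196, 0.001, 0.0]
ft_force: [-0.9, 0.5, 0.2]
grip_width: 0.0599
grip_force: 0.0
phi 22.60 tilt 0.09 shift [ 0.0014 -0.0053  0.0668] turn -0.0017 q6 1.44 F [-0.9  0.5  0.2]
```

```bash
python3 nudge.py '[[0.0012,-0.0045,0.02,0],[0,0,0.025,0],[0,0,0.015,0],[0,0,0.006,0],[0,0,0,0],[0,0,0,0],[0,0,0,0]]' 0.06
python3 plan.py .4506 .2398 .011 22.7
```

```text
time: 17.6
position: [0.4502, 0.2394, 0.0125]
tool_rot: [0.981, 0.196, 0.001, -0.0]
ft_force: [0.4, 0.3, 0.4]
grip_width: 0.0601
grip_force: 0.0
phi 22.63 tilt 0.12 shift [ 0.0005 -0.0002  0.0015] turn -0.0013 q6 1.45 F [0.4 0.3 0.4]
```

```bash
python3 nudge.py '[[0.0003,0,0.0008,0],[0,0,0,0],[0,0,0,0],[0,0,0,0],[0,0,0,0],[0,0,0,0],[0,0,0,0],[0,0,0,0],[0,0,0,0]]' 0.02 15
python3 nudge.py '[[0,0,-0.03,0],[0,0,-0.04,0],[0,0,-0.03,0.125],[0,0,0,0.125],[0,0,0,0.125],[0,0,0,0.037],[0,0,0,0],[0,0,0,0],[0,0,0,0],[0,0,0,0]]'
python3 plan.py .5529 .0705 .036 -0.9
```

```text
time: 18.35
position: [0.4495, 0.2398, 0.0109]
tool_rot: [0.98, 0.197, 0.0, -0.0]
ft_force: [0.0, 0.3, 2.8]
grip_width: 0.0302
grip_force: 15.0
time: 19.18
position: [0.4492, 0.2397, 0.1105]
tool_rot: [1.0, -0.008, -0.0, 0.0]
ft_force: [0.2, -0.1, -0.1]
grip_width: 0.0296
grip_force: 15.0
phi -0.88 tilt 0.04 shift [0.1063 0.1676 0.0744] turn 0.0003 q6 1.86 F [ 0.2 -0.1 -0.1]
```

```bash
python3 nudge.py '[[0.02,0.03,0,0],[0.02,0.03,0,0],[0.02,0.03,0,0],[0.02,0.03,0,0],[0.02,0.03,0.01,0],[0.0053,0.0176,0.03,0],[0,0,0.03,0],[0,0,0,0],[0,0,0,0],[0,0,0,0],[0,0,0,0],[0,0,0,0],[0,0,0,0],[0,0,0,0]]'
python3 plan.py .5519 .0705 .036 -0.9
```

```text
time: 20.35
position: [0.5525, 0.071, 0.0419]
tool_rot: [1.0, -0.008, 0.001, 0.0]
ft_force: [0.6, -0.5, -0.6]
grip_width: 0.0298
grip_force: 15.0
phi -0.87 tilt 0.12 shift [-0.0006  0.0005  0.0059] turn 0.0006 q6 1.51 F [ 0.6 -0.5 -0.6]
```

```bash
python3 nudge.py '[[-0.0003,0.0003,0.003,0],[0,0,0.0025,0],[0,0,0,0],[0,0,0,0],[0,0,0,0],[0,0,0,0]]'
python3 plan.py .5519 .0705 .036 -0.9
```

```text
time: 20.85
position: [0.5517, 0.0702, 0.0351]
tool_rot: [1.0, -0.008, -0.0, -0.0]
ft_force: [0.1, 0.1, -0.2]
grip_width: 0.0301
grip_force: 15.0
phi -0.93 tilt 0.01 shift [ 0.0002 -0.0003 -0.0009] turn -0.0005 q6 1.51 F [ 0.1  0.1 -0.2]
```

```bash
python3 nudge.py '[[0.0002,-0.0003,0.002,0],[0,0,0.002,0],[0,0,0.002,0],[0,0,0,0],[0,0,0,0],[0,0,0,0]]'
python3 plan.py .5519 .0705 .025 -0.9
```

```text
time: 21.35
position: [0.5518, 0.0705, 0.0292]
tool_rot: [1.0, -0.008, -0.0, -0.0]
ft_force: [-0.8, -0.2, -0.3]
grip_width: 0.0297
grip_force: 15.0
phi -0.92 tilt 0.01 shift [ 0.0001 -0.      0.0042] turn -0.0003 q6 1.51 F [-0.8 -0.2 -0.3]
```

```bash
python3 nudge.py '[[0,0,0.002,0],[0,0,0.0021,0],[0,0,0,0],[0,0,0,0],[0,0,0,0]]'
python3 nudge.py '[[0,0,0,0],[0,0,0,0],[0,0,0,0],[0,0,-0.02,0],[0,0,-0.04,0],[0,0.04,-0.03,0],[-0.02,0.04,0,0],[-0.02,0.04,0,0],[-0.02,0.04,0,0],[0,0.04,0,0],[0,0,0,0],[0,0,0,0],[0,0,0,0]]' 0.06
python3 - <<'E'
from meas import *
t=Cam('top');s=Cam('scene')
a=cv2.resize(t.img[130:250,270:470,::-1],None,fx=2.2,fy=2.2,interpolation=cv2.INTER_CUBIC)
b=cv2.resize(s.img[170:290,270:390,::-1],None,fx=2.2,fy=2.2,interpolation=cv2.INTER_CUBIC)
cv2.imwrite('pics/f.png',np.hstack([a,b])); knob(t,s)
E
python3 plan.py .4957 .0716 .06 -0.9
```

```text
time: 21.77
position: [0.5518, 0.0705, 0.0251]
tool_rot: [1.0, -0.008, -0.0, -0.0]
ft_force: [0.5, 0.4, -0.4]
grip_width: 0.0298
grip_force: 15.0
time: 22.85
position: [0.4928, -0.1136, 0.1102]
tool_rot: [1.0, -0.009, -0.0, -0.0]
ft_force: [0.1, 0.3, -1.1]
grip_width: 0.06
grip_force: 0.0
knob [308.82 212.82] 11.1875 [0.5144 0.0557 0.03  ]
knob [345.64 212.56] 26.1640625 [0.4957 0.0724 0.03  ]
phi -0.83 tilt 0.05 shift [ 0.0002 -0.184   0.0502] turn 0.0012 q6 1.14 F [0.8 0.2 0.2]
```

View pics/f.png

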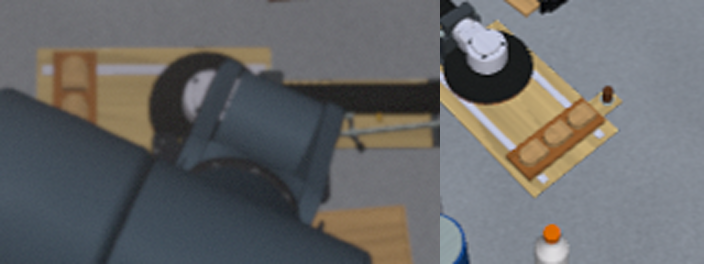

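All three blanks are seated and the knob is clear. Now I'll grip the knob, and work out the lever and sander positions from the first pictures.

```bash
python3 nudge.py '[[0,-0.04,0,0],[0,-0.04,0,0],[0,-0.04,0,0],[0,-0.04,0,0],[0.0008,-0.024,0.01,0],[0,0,0.03,0],[0,0,0,0],[0,0,0,0],[0,0,0,0],[0,0,0,0],[0,0,0,0]]' 0.05
python3 plan.py .4957 .0716 .024 -0.9
python3 - <<'E'
from h import *
t=Cam('top');s=Cam('scene')
A=lambda p:np.array(p)/4-.375+[280,140]; C=lambda p:np.array(p)/4-.375+[220,120]
for n,a,c in(('tab end',(615,229),(214,141)),('bar end',(549,203),(230,182)),('rear nose block top near',(755,172),(115,95))):
    X,r=tri(t,A(a),s,C(c)); print(n,X.round(4),np.round(r,2))
for n,p,z in(('front block L',(434,95),.109),('front block R',(475,95),.109),('rear block L',(748,105),.109),('disc L',(231,157),.038),('tab end',(615,229),.08),('tab root',(600,195),.08),('body up',(600,115),.08),('body dn',(600,167),.08)):
    print(n,t.plane(A(p),z)[0].round(4))
E
```

```text
time: 23.87
position: [0.4976, 0.0696, 0.0713]
tool_rot: [1.0, -0.009, 0.001, 0.0]
ft_force: [1.2, 0.4, 0.5]
grip_width: 0.0498
grip_force: 0.0
phi -0.99 tilt 0.13 shift [-0.0021 -0.002   0.0473] turn -0.0015 q6 1.50 F [1.2 0.4 0.5]
tab end [ 0.5408 -0.2763  0.085 ] [0.06 0.04]
bar end [ 0.5595 -0.2332  0.0781] [0.87 0.62]
rear nose block top near [ 0.578  -0.3724  0.0973] [1.76 1.21]
front block L [ 0.6286 -0.1572  0.109 ]
front block R [ 0.6281 -0.1842  0.109 ]
rear block L [ 0.6177 -0.364   0.109 ]
disc L [ 0.6069 -0.025   0.038 ]
tab end [ 0.5419 -0.2776  0.08  ]
tab root [ 0.5653 -0.2691  0.08  ]
body up [ 0.6206 -0.2728  0.08  ]
body dn [ 0.5846 -0.2704  0.08  ]
```

```bash
python3 nudge.py '[[-0.002,-0.001,0.03,0],[0,0,0.017,0],[0,0,0,0],[0,0,0,0],[0,0,0,0],[0,0,0,0]]' 0.05
python3 plan.py .4957 .0716 .024 -0.9
python3 nudge.py '[[0,0,0,0],[0,0,0,0],[0,0,0,0],[0,0,0,0],[0,0,0,0],[0,0,0,0],[0,0,0,0],[0,0,0,0]]' 0.005 12
```

```text
time: 24.47
position: [0.4958, 0.0711, 0.0243]
tool_rot: [1.0, -0.008, 0.001, 0.0]
ft_force: [0.0, 0.1, -1.1]
grip_width: 0.0499
grip_force: 0.0
phi -0.94 tilt 0.14 shift [-0.0001 -0.0005  0.0003] turn -0.0006 q6 1.51 F [ 0.   0.1 -1.1]
time: 25.13
position: [0.4948, 0.0713, 0.0232]
tool_rot: [1.0, -0.008, 0.0, 0.0]
ft_force: [0.1, 0.1, 2.5]
grip_width: 0.0178
grip_force: 12.0
```

```bash
python3 nudge.py '[[0,0.01,0,0],[0,0.02,0,0],[0,0.02,0,0],[0,0.02,0,0],[0,0.02,0,0],[0,0.02,0,0],[0,0.02,0,0],[0,0.015,0,0],[0,0.01,0,0],[0,0.01,0,0],[0,0,0,0],[0,0,0,0],[0,0,0,0],[0,0,0,0]]'
python3 plan.py .4931 -.0987 .0232 -0.9
```

```text
time: 26.3
position: [0.4925, -0.0935, 0.0232]
tool_rot: [1.0, -0.008, 0.0, 0.0]
ft_force: [1.5, -1.8, 0.1]
grip_width: 0.0175
grip_force: 12.0
phi -0.87 tilt 0.06 shift [0.0006 0.0052 0.    ] turn 0.0005 q6 1.18 F [ 1.5 -1.8  0.1]
```

```bash
python3 nudge.py '[[0,0.002,0,0],[0,0.002,0,0],[0,0.001,0,0],[0,0,0,0],[0,0,0,0],[0,0,0,0]]'
python3 nudge.py '[[0,0.001,0,0],[0,0.001,0,0],[0,0.001,0,0],[0,0,0,0],[0,0,0,0],[0,0,0,0]]'
```

```text
time: 26.8
position: [0.4924, -0.0971, 0.0232]
tool_rot: [1.0, -0.008, 0.0, -0.001]
ft_force: [3.9, 6.2, 1.8]
grip_width: 0.0173
grip_force: 12.0
time: 27.3
position: [0.4922, -0.0973, 0.0231]
tool_rot: [1.0, -0.01, 0.0, -0.003]
ft_force: [8.9, 17.1, 2.5]
grip_width: 0.0179
grip_force: 12.0
```

```bash
python3 nudge.py '[[0,-0.0025,0,0],[0,0,0,0],[0,0,0,0]]'
python3 nudge.py '[[0,0,0,0],[0,0,0,0],[0,0,0,0],[0,0,-0.02,0],[0,0,-0.04,0],[0,0,-0.04,0],[0,0,-0.02,-0.125],[0,0,0,-0.125],[0,0,0,-0.125],[0,0,0,-0.125],[0,0,0,-0.125],[0,0,0,-0.125],[0,0,0,-0.125],[0,0,0,-0.125],[0,0,0,-0.125],[0,0,0,-0.125],[0,0,0,-0.125],[0,0,0,-0.125],[0,0,0,-0.071],[0,0,0,0]]' 0.05
python3 nudge.py '[[-0.04,0.006,0,0],[-0.04,0.006,0,0],[-0.04,0.006,0,0],[-0.04,0.006,0,0],[-0.04,0.018,0,0],[0,0,0,0],[0,0,0,0],[0,0,0,0],[0,0,0,0]]' 0
python3 plan.py .5372 -.297 .068 89.1
```

```text
time: 27.55
position: [0.4923, -0.0972, 0.0231]
tool_rot: [1.0, -0.009, 0.0, -0.001]
ft_force: [4.4, 8.9, 1.2]
grip_width: 0.0176
grip_force: 12.0
time: 29.22
position: [0.491, -0.0993, 0.1428]
tool_rot: [0.712, 0.702, -0.001, -0.001]
ft_force: [0.8, -0.2, 0.2]
grip_width: 0.0501
grip_force: 0.0
time: 29.97
position: [0.5288, -0.296, 0.1426]
tool_rot: [0.713, 0.701, -0.0, -0.002]
ft_force: [-0.1, 1.0, 0.2]
grip_width: 0.002
grip_force: 0.0
phi 89.09 tilt 0.18 shift [-0.001   0.0086  0.0746] turn -0.0002 q6 -0.68 F [-0.1  1.   0.2]
```

```bash
python3 nudge.py '[[-0.002,0.007,0.02,0],[0,0,0.03,0],[0,0,0.023,0],[0,0,0,0],[0,0,0,0],[0,0,0,0],[0,0,0,0]]' 0
python3 plan.py .5372 -.297 .068 89.1
python3 - <<'E'
from h import *
t=Cam('top');s=Cam('scene')
a=cv2.resize(t.img[150:250,320:480,::-1],None,fx=2.5,fy=2.5,interpolation=cv2.INTER_CUBIC)
b=cv2.resize(s.img[130:230,220:340,::-1],None,fx=2.5,fy=2.5,interpolation=cv2.INTER_CUBIC)
cv2.imwrite('pics/g.png',np.hstack([a,b]))
E
```

```text
time: 30.55
position: [0.538, -0.3002, 0.072]
tool_rot: [0.712, 0.702, 0.0, 0.002]
ft_force: [0.7, 0.2, -0.1]
grip_width: 0.0004
grip_force: 0.0
phi 89.13 tilt 0.18 shift [ 0.0032 -0.0008  0.004 ] turn 0.0004 q6 -0.67 F [ 0.7  0.2 -0.1]
```

View pics/g.png

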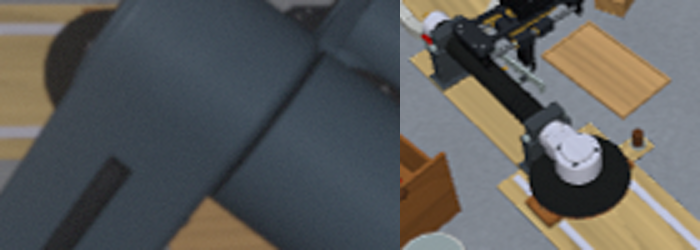

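The sled is home, with the knob at crop (638,137) and the frame under the disc. Now I'll push the tab towards +y, which is tool +x.

```bash
python3 nudge.py '[[0,0,0.002,0],[0.004,0,0,0],[0.004,0,0,0],[0.004,0,0,0],[0.004,0,0,0],[0.004,0,0,0],[0.004,0,0,0],[0,0,0,0],[0,0,0,0],[0,0,0,0]]' 0
python3 nudge.py '[[0.004,0,0,0],[0.003,0,0,0],[0.003,0,0,0],[0.002,0,0,0],[0,0,0,0],[0,0,0,0],[0,0,0,0]]' 0
```

```text
time: 31.48
position: [0.5374, -0.2754, 0.068]
tool_rot: [0.713, 0.701, 0.0, -0.0]
ft_force: [0.4, 0.3, -0.2]
grip_width: 0.0004
grip_force: 0.1
time: 32.07
position: [0.5414, -0.2728, 0.0692]
tool_rot: [0.712, 0.702, -0.002, 0.009]
ft_force: [-0.1, -19.0, -5.6]
grip_width: 0.0004
grip_force: 7.8
```

```bash
python3 nudge.py '[[-0.008,0,0,0],[0,0,0,0],[0,0,0,0]]' 0
python3 - <<'E'
from h import *
s=Cam('scene')
crop(s,'i.png',235,120,75,60,8)
E
```

```text
time: 32.32
position: [0.5386, -0.2747, 0.0685]
tool_rot: [0.713, 0.701, -0.001, 0.003]
ft_force: [0.0, -8.1, -0.7]
grip_width: 0.0004
grip_force: 3.7
```

View pics/i.png

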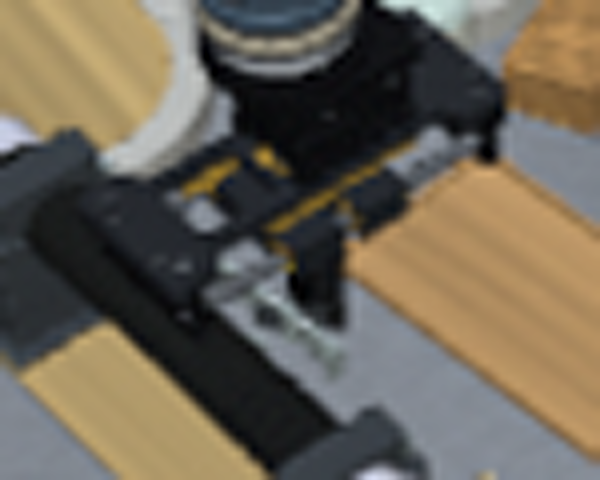

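```bash
python3 nudge.py '[[-0.008,0,0,0],[-0.01,0,0,0],[0,0,-0.04,0],[-0.01,-0.03,-0.04,0],[-0.02,-0.03,-0.01,0],[-0.03,-0.02,0,0],[-0.03,0,0,0],[0,0,0,0],[0,0,0,0]]' 0
python3 - <<'E'
from h import *
s=Cam('scene');t=Cam('top')
a=cv2.resize(s.img[120:180,235:310,::-1],None,fx=5,fy=5,interpolation=cv2.INTER_CUBIC)
b=cv2.resize(t.img[160:220,395:470,::-1],None,fx=5,fy=5,interpolation=cv2.INTER_CUBIC)
cv2.imwrite('pics/j.png',np.hstack([a,b]))
E
```

```text
time: 33.12
position: [0.461, -0.3782, 0.1509]
tool_rot: [0.714, 0.7, 0.001, 0.0]
ft_force: [-0.3, -0.9, 0.1]
grip_width: 0.0006
grip_force: 0.0
```

View pics/j.png

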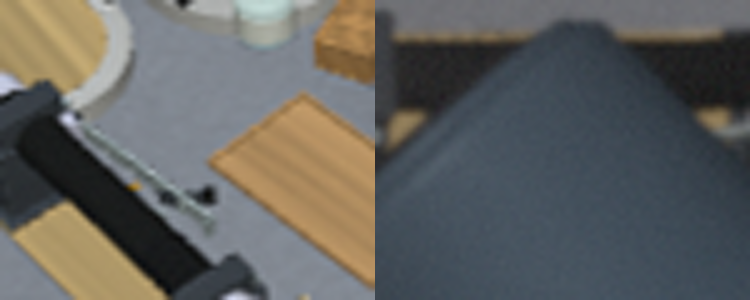

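Run:
```python
from h import *
s=Cam('scene')
v=cv2.resize(s.img[150:168,262:285],None,fx=8,fy=8,interpolation=cv2.INTER_CUBIC).sum(2)
for p in((273.4,154.9),(275.9,158.2),(275.9,159.2),(277,157.5)): print(p,s.plane([p],.085)[0].round(4))
for th in(-23,0,20,40):
    a=np.radians(th-.9*-1*-1); P=np.array([.5603-.026*np.cos(np.radians(th)),-.267+.026*np.sin(np.radians(th)),.085]); print(th,P.round(4),s.proj(P).round(1))
g=s.img[150:168,264:286].sum(2)
print(g)
```

```text
(273.4, 154.9) [ 0.5401 -0.2753  0.085 ]
(275.9, 158.2) [ 0.5436 -0.2558  0.085 ]
(275.9, 159.2) [ 0.5468 -0.2519  0.085 ]
(277, 157.5) [ 0.5383 -0.2558  0.085 ]
-23 [ 0.5364 -0.2772  0.085 ] [[273.9 154.1]]
0 [ 0.5343 -0.267   0.085 ] [[276.  155.3]]
20 [ 0.5359 -0.2581  0.085 ] [[277.1 156.8]]
40 [ 0.5404 -0.2503  0.085 ] [[277.5 158.6]]
[[405 407 413 412 409 406 406 407 406 406 410 413 410 410 416 392 360 376
  397 390 400 403]
 [405 401 403 404 405 407 408 405 405 407 405 402 402 385 360 398 438 430
  412 397 389 392]
 [410 393 408 407 408 408 406 406 408 407 410 401 357 337 394 431 438 432
  426 415 399 388]
 [435 375 405 402 400 405 412 414 411 411 411 414 383 309 342 408 421 431
  432 425 419 409]
 [439 526 421 407 406 409 415 415 414 412 409 411 410 386 337 325 377 419
  431 432 426 422]
 [271 330 442 429 408 396 405 405 408 408 410 410 408 412 404 349 300 354
  412 427 430 426]
 [322 304 335 414 418 373 406 409 408 413 414 405 389 399 411 423 388 308
  341 406 424 426]
 [399 338 293 310 421 479 415 420 397 401 401 339 203 258 364 426 426 395
  335 326 376 417]
 [426 380 259 
[... 216 characters left out ...]
4 182 129 152 305 418 416 412
  410 410 417 399]
 [131 312 430 421 370 314 286 342 301 363 431 403 365 382 422 411 407 414
  416 418 416 422]
 [ 65  91 277 421 432 422 399 349 326 306 315 428 496 422 414 409 401 404
  409 415 423 422]
 [ 75  65  60 223 373 416 417 413 394 345 310 311 359 398 401 408 405 402
  408 416 422 422]
 [ 83  76  60  72 264 411 416 410 410 400 357 337 352 325 379 403 403 403
  414 419 415 410]
 [ 78  83  77  69  82 273 412 410 411 403 396 352 299 329 382 414 412 408
  411 416 417 409]
 [ 83  80  76  77  61  83 216 347 411 413 413 372 309 337 384 411 409 408
  406 408 410 412]
 [ 84  81  81  81  70  55  39 119 302 411 414 395 370 387 405 402 402 407
  417 413 413 414]]
```

Tab end has moved forward to scene (276.5,158.6), from (273.4,155). I'll confirm the end stop by pressing farther out on the tab.

```bash
python3 plan.py .531 -.29 .068 89.1; python3 nudge.py '[[0.04,0.03,0,0],[0.04,0.03,0.01,0],[0.008,0.009,0.03,0],[0,0,0.02,0],[0,0,0.023,0],[0,0,0,0],[0,0,0,0],[0,0,0,0],[0,0,0,0]]' 0;  python3 plan.py .531 -.275 .068 89.1
```

```text
phi 89.13 tilt 0.14 shift [0.0862 0.0687 0.0825] turn 0.0006 q6 -0.86 F [-0.1 -0.8  0.2]
time: 34.02
position: [0.5218, -0.3044, 0.0712]
tool_rot: [0.713, 0.702, 0.0, 0.001]
ft_force: [0.1, -0.6, 0.4]
grip_width: 0.0005
grip_force: 0.0
phi 89.10 tilt 0.15 shift [0.0295 0.0088 0.0031] turn -0.0 q6 -0.70 F [ 0.1 -0.6  0.4]
```

```bash
python3 nudge.py '[[0.01,0.008,0.002,0],[0.01,0,0,0],[0.008,0,0,0],[0,0,0,0],[0,0,0,0],[0,0,0,0],[0,0,0,0]]' 0;  python3 nudge.py '[[0.002,0,0,0],[0.002,0,0,0],[0.002,0,0,0],[0,0,0,0],[0,0,0,0]]' 0;python3 nudge.py '[[0.002,0,0,0],[0.002,0,0,0],[0.002,0,0,0],[0,0,0,0],[0,0,0,0]]' 0
```

```text
time: 34.6
position: [0.5294, -0.2763, 0.0678]
tool_rot: [0.713, 0.701, -0.0, 0.0]
ft_force: [0.4, -0.3, 0.2]
grip_width: 0.0006
grip_force: 0.0
time: 35.02
position: [0.5294, -0.2703, 0.0677]
tool_rot: [0.713, 0.702, -0.0, 0.0]
ft_force: [-0.7, -1.6, -0.5]
grip_width: 0.0004
grip_force: 0.7
time: 35.43
position: [0.5318, -0.2689, 0.0684]
tool_rot: [0.712, 0.702, -0.001, 0.005]
ft_force: [-0.1, -10.9, -3.8]
grip_width: 0.0004
grip_force: 4.6
```

```bash
python3 nudge.py '[[-0.01,0,0,0],[-0.01,0,0,0],[0,0,-0.04,0],[0,0,-0.04,0],[-0.02,0.03,0,0],[-0.02,0.03,0,0],[0,0,0,0],[0,0,0,0],[0,0,0,0],[0,0,0,0]]' 0.087;  python3 plan.py .594 -.3215 .062 89.1
```

```text
time: 36.27
position: [0.587, -0.3235, 0.1467]
tool_rot: [0.713, 0.701, -0.0, -0.002]
ft_force: [0.5, 0.5, -0.3]
grip_width: 0.059
grip_force: 0.0
phi 89.09 tilt 0.22 shift [0.0019 0.0072 0.0847] turn -0.0002 q6 -0.65 F [ 0.5  0.5 -0.3]
```

```bash
python3 nudge.py '[[0.002,0.006,0,0],[0,0,0,0],[0,0,0,0],[0,0,0,0],[0,0,0,0],[0,0,0,0]]' 0.087;  python3 plan.py .594 -.3215 .062 89.1
```

```text
time: 36.77
position: [0.5945, -0.3229, 0.1477]
tool_rot: [0.713, 0.701, -0.0, -0.0]
ft_force: [-0.3, -0.7, 0.0]
grip_width: 0.0865
grip_force: 0.0
phi 89.09 tilt 0.00 shift [ 0.0014 -0.0005  0.0857] turn -0.0001 q6 -0.65 F [-0.3 -0.7  0. ]
```

```bash
python3 nudge.py '[[0.001,-0.001,0.02,0],[0,0,0.02,0],[0,0,0.02,0],[0,0,0.015,0],[0,0,0.01,0],[0,0,0,0],[0,0,0,0],[0,0,0,0],[0,0,0,0]]' 0.087;  python3 plan.py .594 -.3215 .062 89.1
```

```text
time: 37.52
position: [0.5945, -0.3226, 0.0641]
tool_rot: [0.713, 0.701, 0.0, 0.001]
ft_force: [1.0, 0.1, 0.2]
grip_width: 0.087
grip_force: 0.0
phi 89.09 tilt 0.15 shift [ 0.0011 -0.0005  0.0021] turn -0.0002 q6 -0.65 F [1.  0.1 0.2]
```

```bash
python3 nudge.py '[[0,0,0,0],[0,0,0,0],[0,0,0,0],[0,0,0,0],[0,0,0,0],[0,0,0,0],[0,0,0,0],[0,0,0,0],[0,0,0,0]]' 0.04 25
```

```text
time: 38.27
position: [0.594, -0.3216, 0.0626]
tool_rot: [0.713, 0.701, 0.0, -0.0]
ft_force: [2.3, 1.2, 1.1]
grip_width: 0.0524
grip_force: 25.0
```

Opening is 52.4 mm, so the paddle is squeezed home. I'll hold it there.

```bash
Z='[[0,0,0,0],[0,0,0,0]]'; python3 nudge.py '[[0,0,0,0],[0,0,0,0],[0,0,0,0],[0,0,0,0],[0,0,0,0],[0,0,0,0],[0,0,0,0],[0,0,0,0],[0,0,0,0],[0,0,0,0],[0,0,0,0],[0,0,0,0],[0,0,0,0],[0,0,0,0],[0,0,0,0],[0,0,0,0],[0,0,0,0],[0,0,0,0],[0,0,0,0],[0,0,0,0]]' 0.04 25
python3 nudge.py '[[0,0,0,0],[0,0,0,0],[0,0,0,0],[0,0,0,0],[0,0,0,0],[0,0,0,0],[0,0,0,0],[0,0,0,0],[0,0,0,0],[0,0,0,0],[0,0,0,0],[0,0,0,0]]' 0.04 25
python3 nudge.py '[[0,0,0,0],[0,0,0,0],[0,0,0,0],[0,0,0,0],[0,0,0,0],[0,0,0,0],[0,0,-0.03,0],[0,0,-0.04,0],[0.02,-0.02,-0.02,0],[0.04,-0.02,0,0],[0.04,-0.02,0,0],[0,-0.01,0,0],[0,0,0,0],[0,0,0,0],[0,0,0,0],[0,0,0,0]]' 0.087 10
python3 plan.py .533 -.2315 .068 89.1
```

```text
time: 39.93
position: [0.594, -0.3217, 0.0627]
tool_rot: [0.713, 0.701, 0.0, 0.0]
ft_force: [3.9, 3.3, -0.3]
grip_width: 0.0522
grip_force: 25.0
time: 40.93
position: [0.5939, -0.3217, 0.0626]
tool_rot: [0.713, 0.701, 0.0, 0.0]
ft_force: [5.0, 3.5, -1.9]
grip_width: 0.052
grip_force: 25.0
time: 42.27
position: [0.5293, -0.2281, 0.1527]
tool_rot: [0.713, 0.701, 0.0, 0.001]
ft_force: [-1.1, 0.4, 1.0]
grip_width: 0.0871
grip_force: 0.0
phi 89.04 tilt 0.14 shift [-0.0032  0.0035  0.0847] turn -0.0011 q6 -0.58 F [-1.1  0.4  1. ]
```

```bash
python3 nudge.py '[[0,0.002,0.02,0],[0,0,0.03,0],[0,0,0.035,0],[0,0,0,0],[0,0,0,0],[0,0,0,0],[0,0,0,0]]' 0 10;  python3 plan.py .531 -.2315 .068 89.1
```

```text
time: 42.85
position: [0.5328, -0.2279, 0.0696]
tool_rot: [0.713, 0.701, 0.001, 0.003]
ft_force: [8.1, 2.2, -5.3]
grip_width: 0.0482
grip_force: 4.2
phi 89.04 tilt 0.42 shift [-0.0036 -0.0017  0.0016] turn -0.0011 q6 -0.58 F [ 8.1  2.2 -5.3]
```

```bash
python3 nudge.py '[[-0.005,0,0,0],[-0.005,0,0,0],[-0.005,0,0,0],[-0.005,0,0,0],[-0.004,0,0,0],[-0.004,0,0,0],[0,0,0,0],[0,0,0,0],[0,0,0,0],[0,0,0,0]]' 0; python3 nudge.py '[[-0.002,0,0,0],[-0.002,0,0,0],[-0.002,0,0,0],[0,0,0,0],[0,0,0,0],[0,0,0,0]]' 0
```

```text
time: 43.68
position: [0.5398, -0.2526, 0.0722]
tool_rot: [0.713, 0.701, 0.007, 0.008]
ft_force: [20.5, 15.0, 0.9]
grip_width: 0.0369
grip_force: 10.8
time: 44.18
position: [0.5395, -0.2576, 0.0723]
tool_rot: [0.713, 0.701, 0.007, 0.008]
ft_force: [19.9, 18.4, 2.2]
grip_width: 0.0381
grip_force: 11.0
```

The fingers hadn't shut before the descent, so the inner one is inside the bar. I'll relax and lift out the same way, then redo it.

```bash
python3 nudge.py '[[0.01,0,0,0],[0.01,0,0,0],[0.01,0,0,0],[0,0,0,0],[0,0,0,0],[0,0,0,0]]' 0.046; python3 plan.py .531 -.2279 .0696 89.1
```

```text
time: 44.68
position: [0.5345, -0.2314, 0.0713]
tool_rot: [0.713, 0.701, 0.002, 0.005]
ft_force: [5.7, 4.0, 3.6]
grip_width: 0.0462
grip_force: 3.4
phi 89.07 tilt 0.66 shift [ 0.0034 -0.0036  0.0017] turn -0.0006 q6 -0.59 F [5.7 4.  3.6]
```

```bash
python3 nudge.py '[[0,0,-0.005,0],[0,0,-0.01,0],[0,0,-0.02,0],[0,0,-0.04,0],[0,0,-0.01,0],[0,0,0,0],[0,0,0,0],[0,0,0,0]]' 0.046; 
python3 nudge.py '[[-0.04,-0.03,0,0],[-0.04,-0.03,0,0],[-0.04,-0.03,0,0],[-0.03,0,0,0],[0,0,0,0],[0,0,0,0],[0,0,0,0]]' 0
python3 - <<'E'
from h import *
s=Cam('scene')
crop(s,'k.png',235,120,75,60,8)
E
python3 plan.py .531 -.2279 .15 89.1
```

```text
time: 45.35
position: [0.5289, -0.23, 0.1523]
tool_rot: [0.713, 0.701, -0.0, -0.001]
ft_force: [-0.8, -0.9, -0.4]
grip_width: 0.0459
grip_force: 0.0
time: 45.93
position: [0.4518, -0.3581, 0.1511]
tool_rot: [0.713, 0.701, 0.0, -0.002]
ft_force: [-0.1, 0.2, -0.7]
grip_width: 0.0074
grip_force: 0.0
phi 89.11 tilt 0.21 shift [0.1309 0.0769 0.0016] turn 0.0002 q6 -0.85 F [ 0.1  0.6 -0.3]
```

View pics/k.png

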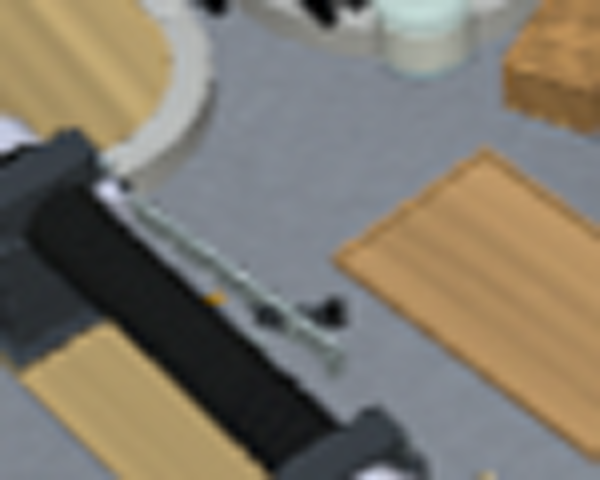

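The lever is still forward (tip at crop (328,312)) and the paddle is intact. Now I'll redo it with the fingers shut.

```bash
python3 nudge.py '[[0.04,0.025,0,0],[0.04,0.026,0,0],[0.04,0.026,0,0],[0.011,0,0,0],[0,0,0,0],[0,0,0,0],[0,0,0,0],[0,0,0,0]]' 0; python3 plan.py .531 -.2279 .068 89.1
```

```text
time: 46.65
position: [0.5216, -0.2453, 0.1526]
tool_rot: [0.713, 0.701, -0.0, 0.0]
ft_force: [-0.5, 0.2, 0.5]
grip_width: 0.0002
grip_force: 0.0
phi 89.02 tilt 0.03 shift [0.0176 0.0091 0.0846] turn -0.0015 q6 -0.62 F [-0.5  0.2  0.5]
```

```bash
python3 nudge.py '[[0.0176,0.009,0,0],[0,0,0.02,0],[0,0,0.03,0],[0,0,0.034,0],[0,0,0,0],[0,0,0,0],[0,0,0,0],[0,0,0,0]]' 0; python3 plan.py .531 -.2279 .068 89.1
```

```text
time: 47.32
position: [0.5325, -0.2281, 0.0707]
tool_rot: [0.713, 0.701, 0.0, 0.002]
ft_force: [0.2, 0.4, 0.4]
grip_width: 0.0003
grip_force: 0.0
phi 89.04 tilt 0.23 shift [ 0.0002 -0.0016  0.0027] turn -0.001 q6 -0.58 F [0.2 0.4 0.4]
```

```bash
python3 nudge.py '[[-0.005,0,0,0],[-0.005,0,0,0],[-0.005,0,0,0],[-0.005,0,0,0],[-0.004,0,0,0],[-0.003,0,0,0],[0,0,0,0],[0,0,0,0],[0,0,0,0]]' 0; python3 nudge.py '[[-0.002,0,0,0],[-0.002,0,0,0],[-0.002,0,0,0],[0,0,0,0],[0,0,0,0],[0,0,0,0]]' 0
```

```text
time: 48.07
position: [0.5312, -0.254, 0.0687]
tool_rot: [0.713, 0.702, 0.0, 0.0]
ft_force: [1.0, 0.6, 0.0]
grip_width: 0.0002
grip_force: 0.0
time: 48.57
position: [0.5309, -0.2598, 0.0686]
tool_rot: [0.713, 0.701, -0.0, 0.0]
ft_force: [0.0, 1.5, -0.5]
grip_width: 0.0005
grip_force: 0.3
```

```bash
python3 nudge.py '[[-0.002,0,0,0],[-0.002,0,0,0],[-0.002,0,0,0],[0,0,0,0],[0,0,0,0],[0,0,0,0]]' 0;  python3 nudge.py '[[-0.002,0,0,0],[-0.001,0,0,0],[-0.001,0,0,0],[0,0,0,0],[0,0,0,0]]' 0
```

```text
time: 49.07
position: [0.5307, -0.266, 0.0687]
tool_rot: [0.713, 0.701, -0.0, 0.0]
ft_force: [-0.6, -0.4, -1.2]
grip_width: 0.0006
grip_force: 0.2
time: 49.48
position: [0.5301, -0.2686, 0.0684]
tool_rot: [0.713, 0.701, 0.0, -0.001]
ft_force: [0.5, 5.2, 0.5]
grip_width: 0.0009
grip_force: 2.2
```

```bash
python3 nudge.py '[[-0.002,0,0,0],[-0.002,0,0,0],[0,0,0,0],[0,0,0,0],[0,0,0,0]]' 0;  python3 nudge.py '[[0.01,0,0,0],[0.01,0,0,0],[0,0,-0.04,0],[0,0,-0.04,0],[-0.04,-0.03,0,0],[-0.04,-0.03,0,0],[-0.04,-0.02,0,0],[0,0,0,0],[0,0,0,0],[0,0,0,0]]' 0
python3 - <<'E'
from h import *
s=Cam('scene')
crop(s,'l.png',235,120,75,60,8)
E
```

```text
time: 49.9
position: [0.5288, -0.2697, 0.0679]
tool_rot: [0.713, 0.701, 0.001, -0.004]
ft_force: [0.3, 9.9, 1.5]
grip_width: 0.0005
grip_force: 4.3
time: 50.73
position: [0.4607, -0.3569, 0.1488]
tool_rot: [0.713, 0.701, -0.0, 0.0]
ft_force: [0.4, 0.7, 0.3]
grip_width: 0.0005
grip_force: 0.0
```

View pics/l.png

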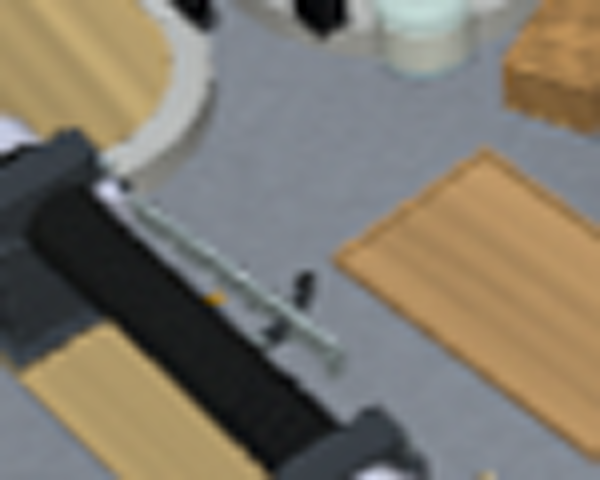

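The lever is fully back, with its tip at (272.9,155.6), same as at the start. Now the knob.

```bash
python3 nudge.py '[[0.01,0.008,0,0.125],[0,0,0,0.125],[0,0,0,0.125],[0,0,0,0.125],[0,0,0,0.125],[0,0,0,0.125],[0,0,0,0.125],[0,0,0,0.125],[0,0,0,0.125],[0,0,0,0.125],[0,0,0,0.125],[0,0,0,0.125],[0,0,0,0.071],[0,-0.04,0,0],[0,-0.04,0,0],[0,-0.04,0,0],[0,-0.04,0,0],[0,-0.04,0,0],[0,-0.03,0,0],[0,0,0,0]]' 0.05
python3 nudge.py '[[0,0,0.02,0],[0,0,0.02,0],[0,0,0,0],[0,0,0,0],[0,0,0,0],[0,0,0,0]]' 0.05
python3 plan.py .4927 -.0972 .0235 -.9
```

```text
time: 52.45
position: [0.4704, -0.1092, 0.1484]
tool_rot: [1.0, -0.004, -0.002, -0.002]
ft_force: [-0.0, 0.0, -0.1]
grip_width: 0.0501
grip_force: 0.0
time: 52.95
position: [0.4733, -0.117, 0.1095]
tool_rot: [1.0, -0.008, 0.001, 0.0]
ft_force: [-0.2, 0.6, 0.0]
grip_width: 0.0499
grip_force: 0.0
phi -0.91 tilt 0.11 shift [ 0.0189 -0.0201  0.086 ] turn -0.0002 q6 1.11 F [-0.2  0.6  0. ]
```

```bash
python3 nudge.py '[[0.0189,-0.0201,0,0],[0,0,0.03,0],[0,0,0,0],[0,0,0,0],[0,0,0,0],[0,0,0,0],[0,0,0,0]]' 0.05
python3 plan.py .4927 -.0972 .0235 -.9
```

```text
time: 53.53
position: [0.4921, -0.0974, 0.0798]
tool_rot: [1.0, -0.008, 0.001, 0.0]
ft_force: [-0.0, -0.4, -0.4]
grip_width: 0.0499
grip_force: 0.0
phi -0.96 tilt 0.11 shift [ 0.0005 -0.0003  0.0563] turn -0.0011 q6 1.17 F [-0.  -0.4 -0.4]
```

```bash
python3 nudge.py '[[0,0,0.02,0],[0,0,0.02,0],[0,0,0.015,0],[0,0,0,0],[0,0,0,0],[0,0,0,0],[0,0,0,0]]' 0.05
python3 nudge.py '[[0,0,0,0],[0,0,0,0],[0,0,0,0],[0,0,0,0],[0,0,0,0],[0,0,0,0],[0,0,0,0]]' 0.005 12
python3 nudge.py '[[0,-0.01,0,0],[0,-0.02,0,0],[0,-0.02,0,0],[0,-0.02,0,0],[0,-0.02,0,0],[0,-0.02,0,0],[0,-0.02,0,0],[0,-0.015,0,0],[0,-0.01,0,0],[0,-0.01,0,0],[0,0,0,0],[0,0,0,0],[0,0,0,0],[0,0,0,0]]'
python3 nudge.py '[[0,-0.002,0,0],[0,-0.001,0,0],[0,-0.001,0,0],[0,0,0,0],[0,0,0,0],[0,0,0,0]]'
```

```text
time: 54.12
position: [0.4925, -0.0972, 0.0248]
tool_rot: [1.0, -0.008, 0.001, 0.0]
ft_force: [0.6, -0.6, -0.3]
grip_width: 0.05
grip_force: 0.0
time: 54.7
position: [0.4918, -0.0969, 0.0237]
tool_rot: [1.0, -0.008, 0.0, 0.0]
ft_force: [-0.8, 0.0, 1.3]
grip_width: 0.0179
grip_force: 12.0
time: 55.87
position: [0.494, 0.0679, 0.0237]
tool_rot: [1.0, -0.009, -0.0, -0.0]
ft_force: [-1.0, 2.4, 2.7]
grip_width: 0.0177
grip_force: 12.0
time: 56.37
position: [0.4941, 0.072, 0.0237]
tool_rot: [1.0, -0.008, -0.0, 0.0]
ft_force: [-2.9, -1.6, 4.3]
grip_width: 0.0177
grip_force: 12.0
```

```bash
python3 nudge.py '[[0,-0.002,0,0],[0,-0.001,0,0],[0,-0.001,0,0],[0,0,0,0],[0,0,0,0],[0,0,0,0]]'; python3 nudge.py '[[0,0.0025,0,0],[0,0,0,0],[0,0,0,0]]'
python3 nudge.py '[[0,0,0,0],[0,0,0,0],[0,0,0,0],[0,0,-0.03,0],[0,0,-0.04,0],[0,0,-0.02,0],[0,0,0,0],[0,0,0,0],[0,0,0,0],[0,0,0,0]]' 0.05
python3 plan.py .6534 .0695 .026 -.9
```

```text
time: 56.87
position: [0.4941, 0.0732, 0.0236]
tool_rot: [1.0, -0.007, -0.001, 0.002]
ft_force: [-3.6, -17.3, 4.6]
grip_width: 0.0176
grip_force: 12.0
time: 57.12
position: [0.4941, 0.0731, 0.0236]
tool_rot: [1.0, -0.008, -0.0, 0.0]
ft_force: [-3.7, -6.6, 3.9]
grip_width: 0.0177
grip_force: 12.0
time: 57.95
position: [0.4936, 0.0739, 0.1125]
tool_rot: [1.0, -0.008, -0.001, -0.0]
ft_force: [-0.4, 0.1, -1.0]
grip_width: 0.0499
grip_force: 0.0
phi -0.92 tilt 0.14 shift [0.1601 0.0019 0.0861] turn -0.0003 q6 1.51 F [-0.4  0.1 -1. ]
```

```bash
python3 nudge.py '[[0.03,0.0008,0.01,0],[0.028,0.0005,0.02,0],[0,0,0.02,0],[0,0,0,0],[0,0,0,0],[0,0,0,0],[0,0,0,0]]' 0.05
python3 plan.py .5519 .0723 .0255 -.9
```

```text
time: 58.53
position: [0.5517, 0.0716, 0.0641]
tool_rot: [1.0, -0.008, -0.0, -0.0]
ft_force: [-0.1, 0.5, -0.5]
grip_width: 0.0504
grip_force: 0.0
phi -0.91 tilt 0.03 shift [ 0.0002 -0.0007  0.0386] turn -0.0002 q6 1.51 F [-0.1  0.5 -0.5]
```

```bash
python3 nudge.py '[[0,-0.0007,0.02,0],[0,0,0.0125,0],[0,0,0.005,0],[0,0,0,0],[0,0,0,0],[0,0,0,0],[0,0,0,0]]' 0.05
python3 nudge.py '[[0,0,0,0],[0,0,0,0],[0,0,0,0],[0,0,0,0],[0,0,0,0],[0,0,0,0],[0,0,0,0]]' 0.02 15
python3 nudge.py '[[0,0,-0.005,0],[0,0,-0.01,0],[0,0,-0.03,0],[0,0,-0.04,0],[0,0,0,0],[0,0,0,0],[0,0,0,0],[0,0,0,0]]'
python3 plan.py .420 -.314 .1 3.3
```

```text
time: 59.12
position: [0.5531, 0.0721, 0.0271]
tool_rot: [1.0, -0.008, 0.001, 0.0]
ft_force: [0.3, -1.1, -0.0]
grip_width: 0.0501
grip_force: 0.0
time: 59.7
position: [0.5525, 0.0721, 0.0263]
tool_rot: [1.0, -0.008, 0.0, 0.0]
ft_force: [0.0, -0.3, 1.5]
grip_width: 0.0295
grip_force: 15.0
time: 60.37
position: [0.5513, 0.0721, 0.1104]
tool_rot: [1.0, -0.008, -0.001, -0.0]
ft_force: [0.9, 0.5, -1.2]
grip_width: 0.0294
grip_force: 15.0
phi -0.92 tilt 0.13 shift [-0.1251  0.3882  0.0107] turn -0.0737 q6 1.52 F [ 0.9  0.5 -1.2]
```

```bash
python3 nudge.py '[[-0.012,0.038,0,0],[-0.0125,0.039,0,0],[-0.0125,0.039,0,0],[-0.0125,0.039,0,0],[-0.0125,0.039,0,0],[-0.0125,0.039,0,0],[-0.0125,0.039,0,0],[-0.0125,0.039,0,0],[-0.0125,0.039,0,0],[-0.013,0.038,0,0],[0,0,0.02,-0.074],[0,0,0.02,0],[0,0,0,0],[0,0,0,0],[0,0,0,0],[0,0,0,0],[0,0,0,0]]'
python3 plan.py .420 -.314 .0165 3.3
```

```text
time: 61.78
position: [0.4219, -0.3137, 0.072]
tool_rot: [1.0, 0.03, 0.0, 0.001]
ft_force: [0.4, -0.5, -0.2]
grip_width: 0.0299
grip_force: 15.0
phi 3.38 tilt 0.09 shift [-0.002   0.0001  0.0555] turn 0.0015 q6 0.66 F [ 0.4 -0.5 -0.2]
```

```bash
python3 nudge.py '[[-0.001,0,0.02,0],[0,0,0.02,0],[0,0,0.01,0],[0,0,0.003,0],[0,0,0,0],[0,0,0,0],[0,0,0,0],[0,0,0,0]]'
python3 plan.py .420 -.314 .0165 3.3
```

```text
time: 62.45
position: [0.4207, -0.3144, 0.019]
tool_rot: [1.0, 0.029, 0.001, 0.001]
ft_force: [0.9, 0.2, 0.1]
grip_width: 0.0299
grip_force: 15.0
phi 3.33 tilt 0.11 shift [-0.0007 -0.0004  0.0025] turn 0.0005 q6 0.66 F [0.9 0.2 0.1]
```

Lower the last bit, release, and go up and back for pocket2's blank.

```bash
python3 nudge.py '[[0,0,0.001,0],[0,0,0.001,0],[0,0,0,0],[0,0,0,0],[0,0,0,0]]'
python3 nudge.py '[[0,0,0,0],[0,0,0,0],[0,0,0,0],[0,0,-0.03,0],[0,0,-0.04,0],[0,0,-0.02,0.074],[0,0,0,0],[0,0,0,0],[0,0,0,0]]' 0.05
python3 plan.py .603 .0718 .08 -.9
```

```text
time: 62.87
position: [0.4203, -0.314, 0.0163]
tool_rot: [1.0, 0.029, 0.0, 0.0]
ft_force: [-0.1, -0.4, 1.2]
grip_width: 0.0297
grip_force: 15.0
time: 63.62
position: [0.4197, -0.3133, 0.1056]
tool_rot: [1.0, -0.008, -0.0, -0.001]
ft_force: [0.4, 0.2, 0.0]
grip_width: 0.05
grip_force: 0.0
phi -0.88 tilt 0.08 shift [ 0.1774 -0.3878  0.0258] turn 0.0004 q6 0.73 F [0.4 0.2 0. ]
```

```bash
python3 nudge.py '[[0.01,-0.038,0,0],[0.018,-0.039,0,0],[0.018,-0.039,0,0],[0.018,-0.039,0,0],[0.018,-0.039,0,0],[0.018,-0.039,0,0],[0.018,-0.039,0,0],[0.018,-0.039,0,0],[0.0207,-0.0384,0,0],[0.0207,-0.0384,0,0],[0,0,0.02,0],[0,0,0,0],[0,0,0,0],[0,0,0,0],[0,0,0,0],[0,0,0,0],[0,0,0,0]]' 0.05
python3 plan.py .603 .0715 .0255 -.9
```

```text
time: 65.03
position: [0.5981, 0.0583, 0.0868]
tool_rot: [1.0, -0.009, 0.0, 0.0]
ft_force: [0.2, -0.1, -0.1]
grip_width: 0.05
grip_force: 0.0
phi -1.02 tilt 0.04 shift [ 0.0046 -0.0133  0.0613] turn -0.0022 q6 1.50 F [ 0.2 -0.1 -0.1]
```

```bash
python3 nudge.py '[[0.0046,-0.0133,0.02,-0.002],[0,0,0,0],[0,0,0,0],[0,0,0,0],[0,0,0,0],[0,0,0,0]]' 0.05
python3 plan.py .603 .0715 .0255 -.9
```

```text
time: 65.53
position: [0.6032, 0.0722, 0.0669]
tool_rot: [1.0, -0.007, 0.001, 0.0]
ft_force: [0.3, -0.1, 0.3]
grip_width: 0.0503
grip_force: 0.0
phi -0.83 tilt 0.07 shift [-0.0002  0.0007  0.0414] turn 0.0012 q6 1.52 F [ 0.3 -0.1  0.3]
```

```bash
python3 nudge.py '[[0,0.0007,0.02,0.001],[0,0,0.015,0],[0,0,0.005,0],[0,0,0,0],[0,0,0,0],[0,0,0,0],[0,0,0,0]]' 0.05
python3 nudge.py '[[0,0,0,0],[0,0,0,0],[0,0,0,0],[0,0,0,0],[0,0,0,0],[0,0,0,0],[0,0,0,0]]' 0.02 15
python3 nudge.py '[[0,0,-0.005,0],[0,0,-0.01,0],[0,0,-0.03,0],[0,0,-0.04,0],[0,0,0,0],[0,0,0,0],[0,0,0,0],[0,0,0,0]]'
python3 plan.py .4165 -.256 .1 3.3
```

```text
time: 66.12
position: [0.6036, 0.072, 0.0272]
tool_rot: [1.0, -0.008, 0.001, 0.0]
ft_force: [-0.7, 0.1, -0.3]
grip_width: 0.05
grip_force: 0.0
time: 66.7
position: [0.6029, 0.072, 0.0263]
tool_rot: [1.0, -0.008, 0.0, 0.0]
ft_force: [-0.5, 0.2, 2.0]
grip_width: 0.0295
grip_force: 15.0
time: 67.37
position: [0.6018, 0.072, 0.1104]
tool_rot: [1.0, -0.008, -0.001, -0.0]
ft_force: [-0.3, 0.1, -0.2]
grip_width: 0.0293
grip_force: 15.0
phi -0.86 tilt 0.13 shift [-0.1803  0.3308  0.0108] turn -0.0727 q6 1.52 F [-0.3  0.1 -0.2]
```

```bash
python3 nudge.py '[[-0.02,0.033,0,0],[-0.02,0.033,0,0],[-0.02,0.033,0,0],[-0.02,0.033,0,0],[-0.02,0.033,0,0],[-0.02,0.033,0,0],[-0.02,0.033,0,0],[-0.02,0.033,0,0],[-0.0203,0.0338,0,0],[0,0.033,0,0],[0,0,0.02,-0.073],[0,0,0.02,0],[0,0,0,0],[0,0,0,0],[0,0,0,0],[0,0,0,0],[0,0,0,0]]'
python3 plan.py .4165 -.256 .0165 3.3
```

```text
time: 68.78
position: [0.4181, -0.2559, 0.0719]
tool_rot: [1.0, 0.029, 0.001, 0.001]
ft_force: [-0.3, 0.6, 0.4]
grip_width: 0.0295
grip_force: 15.0
phi 3.37 tilt 0.09 shift [-0.0017 -0.0001  0.0554] turn 0.0013 q6 0.73 F [-0.3  0.6  0.4]
```

```bash
python3 nudge.py '[[-0.001,0,0.02,0],[0,0,0.02,0],[0,0,0.01,0],[0,0,0.004,0],[0,0,0.001,0],[0,0,0,0],[0,0,0,0],[0,0,0,0],[0,0,0,0]]'
python3 plan.py .4165 -.256 .0163 3.3
```

```text
time: 69.53
position: [0.417, -0.2565, 0.0167]
tool_rot: [1.0, 0.029, 0.0, 0.001]
ft_force: [-0.3, 0.6, -1.1]
grip_width: 0.0297
grip_force: 15.0
phi 3.32 tilt 0.08 shift [-0.0005 -0.0005  0.0004] turn 0.0004 q6 0.73 F [-0.3  0.6 -1.1]
```

```bash
python3 nudge.py '[[0,0,0,0],[0,0,0,0],[0,0,0,0],[0,0,0,0],[0,0,-0.03,0],[0,0,-0.04,0],[0,0,-0.02,0.073],[0,0,0,0],[0,0,0,0],[0,0,0,0]]' 0.043
python3 nudge.py '[[0.01,-0.029,0,0],[0.024,-0.033,0,0],[0.025,-0.033,0,0],[0.025,-0.033,0,0],[0.025,-0.033,0,0],[0.025,-0.033,0,0],[0.025,-0.033,0,0],[0.025,-0.033,0,0],[0.027,-0.033,0,0],[0.026,-0.033,0,0],[0,0,0.02,0],[0,0,0,0],[0,0,0,0],[0,0,0,0],[0,0,0,0],[0,0,0,0],[0,0,0,0]]' 0.05
python3 plan.py .6539 .0708 .0255 -.9
```

```text
time: 70.37
position: [0.4161, -0.2557, 0.1057]
tool_rot: [1.0, -0.007, -0.0, -0.0]
ft_force: [-0.1, 0.2, -0.4]
grip_width: 0.0428
grip_force: 0.0
time: 71.78
position: [0.6577, 0.0643, 0.0869]
tool_rot: [1.0, -0.008, 0.0, 0.0]
ft_force: [0.3, 0.1, -0.1]
grip_width: 0.05
grip_force: 0.0
phi -0.95 tilt 0.05 shift [-0.0039 -0.0065  0.0614] turn -0.0008 q6 1.52 F [ 0.3  0.1 -0.1]
```

```bash
python3 nudge.py '[[-0.0036,-0.0065,0.02,0],[0,0,0,0],[0,0,0,0],[0,0,0,0],[0,0,0,0],[0,0,0,0]]' 0.05
python3 plan.py .6539 .0708 .0255 -.9
```

```text
time: 72.28
position: [0.6548, 0.0716, 0.067]
tool_rot: [1.0, -0.008, 0.001, 0.0]
ft_force: [-0.7, 0.2, 0.4]
grip_width: 0.0498
grip_force: 0.0
phi -0.87 tilt 0.09 shift [-0.001   0.0008  0.0415] turn 0.0004 q6 1.53 F [-0.7  0.2  0.4]
```

```bash
python3 nudge.py '[[-0.0006,0.0005,0.02,0],[0,0,0.015,0],[0,0,0.005,0],[0,0,0,0],[0,0,0,0],[0,0,0,0],[0,0,0,0]]' 0.05
python3 nudge.py '[[0,0,0,0],[0,0,0,0],[0,0,0,0],[0,0,0,0],[0,0,0,0],[0,0,0,0],[0,0,0,0]]' 0.02 15
python3 nudge.py '[[0,0,-0.005,0],[0,0,-0.01,0],[0,0,-0.03,0],[0,0,-0.04,0],[0,0,0,0],[0,0,0,0],[0,0,0,0],[0,0,0,0]]'
python3 plan.py .413 -.198 .1 3.3
```

```text
time: 72.87
position: [0.6544, 0.0713, 0.0273]
tool_rot: [1.0, -0.008, 0.001, 0.0]
ft_force: [0.1, -0.1, 0.3]
grip_width: 0.0498
grip_force: 0.0
time: 73.45
position: [0.6536, 0.0713, 0.0264]
tool_rot: [1.0, -0.008, 0.0, 0.0]
ft_force: [-0.5, 0.2, 1.5]
grip_width: 0.0297
grip_force: 15.0
time: 74.12
position: [0.6523, 0.0714, 0.1102]
tool_rot: [1.0, -0.008, -0.001, -0.0]
ft_force: [-0.4, -0.8, -0.2]
grip_width: 0.0299
grip_force: 15.0
phi -0.86 tilt 0.15 shift [-0.2352  0.273   0.0108] turn -0.0727 q6 1.52 F [-0.4 -0.8 -0.2]
```

```bash
python3 nudge.py '[[-0.025,0.027,0,0],[-0.025,0.027,0,0],[-0.025,0.027,0,0],[-0.025,0.027,0,0],[-0.025,0.027,0,0],[-0.025,0.027,0,0],[-0.025,0.027,0,0],[-0.025,0.027,0,0],[-0.025,0.027,0,0],[-0.012,0.03,0,0],[0,0,0.02,-0.073],[0,0,0.02,0],[0,0,0,0],[0,0,0,0],[0,0,0,0],[0,0,0,0],[0,0,0,0]]'
python3 plan.py .413 -.198 .0165 3.3
```

```text
time: 75.53
position: [0.413, -0.1979, 0.0719]
tool_rot: [1.0, 0.029, 0.001, 0.0]
ft_force: [0.3, -0.2, -0.0]
grip_width: 0.0295
grip_force: 15.0
phi 3.38 tilt 0.09 shift [-0.0001  0.      0.0554] turn 0.0013 q6 0.82 F [ 0.3 -0.2 -0. ]
```

```bash
python3 nudge.py '[[0.001,0,0.02,0],[0,0,0.02,0],[0,0,0.01,0],[0,0,0.004,0],[0,0,0.001,0],[0,0,0,0],[0,0,0,0],[0,0,0,0],[0,0,0,0]]'
python3 nudge.py '[[0,0,0,0],[0,0,0,0],[0,0,0,0],[0,0,0,0],[0,0,-0.03,0],[0,0,-0.04,0],[0,-0.02,-0.03,0],[0,-0.04,0,0],[0,-0.04,0,0],[0,-0.04,0,0],[0,-0.04,0,0],[0,-0.04,0,0],[0,-0.04,0,0],[0,-0.04,0,0],[0,-0.04,0,0],[0,-0.04,0,0],[0,0,0,0],[0,0,0,0]]' 0.043
python3 - <<'E'
from meas import *
s=Cam('scene');t=Cam('top')
a=cv2.resize(t.img[140:275,270:470,::-1],None,fx=2,fy=2,interpolation=cv2.INTER_CUBIC)
b=cv2.resize(s.img[120:255,210:400,::-1],None,fx=2,fy=2,interpolation=cv2.INTER_CUBIC)
cv2.imwrite('pics/m.png',np.hstack([a,b])); knob(t,s)
E
```

```text
time: 76.28
position: [0.4138, -0.1983, 0.0167]
tool_rot: [1.0, 0.029, 0.001, 0.0]
ft_force: [-0.4, 0.0, -0.3]
grip_width: 0.0298
grip_force: 15.0
time: 77.78
position: [0.3906, 0.1835, 0.1161]
tool_rot: [0.999, 0.032, 0.0, 0.0]
ft_force: [-0.1, -0.1, 0.2]
grip_width: 0.0426
grip_force: 0.0
knob [302.48 219.7 ] 29.390625 [0.4956 0.0734 0.03  ]
knob [346.11 212.94] 27.2890625 [0.4956 0.0747 0.03  ]
```

View pics/m.png

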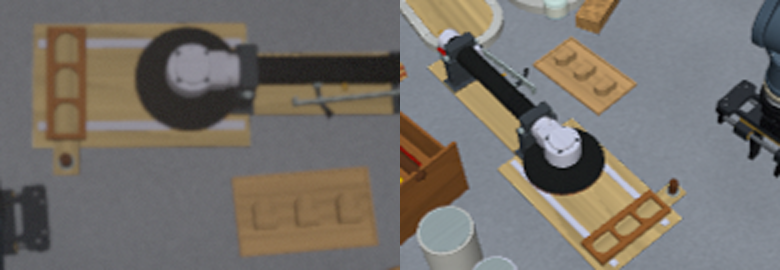

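The three blanks lie flat in the tray (crop (265,212), (310,210) and (350,207)). The sled is empty and fully out, the lever is back, and the hand is clear.

```bash
python3 -c "
from rig import robot
print(robot.hand_in())"
```

```text
the job is handed in; nothing more can be done
None
```

I handed the job in at about 78 s of the 210 s allowed: all three blanks were sanded in the order asked and lie flat in the tray, with the lock-off lever back and the sled fully out; on the first try at flipping the lever back, half-shut fingers caught the paddle bar with about 25 N, so I lifted out and redid it, and the last pictures show no damage.

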